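Tidy the loyalty-card set onto the order pad

TASK

Tidy up the loyalty-card set that lies about on the counter to the left of the till: stack it neatly in the middle of the order pad there, with the pile of brown cards at the bottom, the blue ink pad on the cards and the stamp standing upright on the ink pad, the long sides of cards and ink pad running along the long side of the order pad. Lay the blue pen down in the groove of the dark wooden pen rest. Leave the drinking glass standing where it is.

Things in the scene. Friction and masses are not known exactly. Their poses are not given: they have to be found in the camera images.
- pad_top (a point): Centre of the top face of the white order pad, a flat pad 142 (its x) x 92 (its y) x 13 mm on a thin dark green backing board that shows 8 mm all round, lying on the counter to the left of the till; it does not move (any other pad or stamp far off to the right of the till is not meant). z up.
- groove (a point): The groove of the dark brown wooden pen rest (172 (x) x 58 (y) x 13 mm, grey lining, does not move). The point is the centre of a pen lying in it, 5 mm above the groove's floor, which is 4 mm above the counter. The groove runs along x, 148 mm long and 18 mm wide between walls 9 mm high and closed at both ends; over the middle 64 mm there are no side walls, so that fingers can reach down beside the pen to the rest's 4 mm base. The pen may lie either way round.
- cards_mid (a point): Centre (half-way up) of the pile of brown kraft cards, one firm rigid block 54 (x) x 86 (y) x 8 mm (a few card edges stick out 2 to 3 mm), lying flat, loose, 30 g; z up. Grip it across its 54 mm.
- ink_mid (a point): Centre (half-way up) of the closed dark blue tin ink pad, 64 (x) x 85 (y) x 12 mm, lying flat, loose, about 60 g, its lid does not open; z up. Grip it across its 64 mm.
- stamp_mid (a point): Centre (half-way up) of the hand stamp, which stands upright, 74 mm high, loose, about 70 g: a foot of pale wood 24 (x) x 34 (y) x 20 mm and above it a round red handle up to 24 mm thick, narrower at the waist. z points up to the handle's top. The point is 37 mm above its underside, in the handle's lower part; grip the handle.
- pen_mid (a point): Centre of the blue ball pen, loose, lying on the counter, 136 mm long (along y), 10 mm thick, a clip on top adds 3 mm; the point is 5 mm above its underside. 11 g. (The black pen far to the right is not wanted.)
- glass_mid (a point): Centre (half-way up) of the clear drinking glass, loose, upright, 64 mm across and 80 mm high. It stands among the things and must be left alone.
Not all that is in view belongs to the job. There is more than one size of the part that bears stamp_mid; the job needs the middle-sized.

How it is judged:
By the outcome, as a careful person would: the job done as asked, in the order asked, and still so for the second after the job is handed in, with the robot touching nothing.
It also fails if it takes over 99 s, if anything falls off the work surface, if the arm or the gripper's body presses on something with over 40 N, if the wrist force passes 120 N, or if a joint passes its speed limit or range.

ROBOT

A 6-joint arm with a two-finger parallel gripper is mounted at the origin on a cart in front of the work surface, level with it; the furniture and walls round the work are solid. World frame = base frame: x ahead of the robot, y to its left, z up, the work surface at z = 0. Lengths are in mm, angles in rad, forces in N, time in s.
With the tool pointing down it reaches from about 300 to 775 mm from the base axis. Payload 14.6 kg.
Tool frame: the origin (TCP) lies at the very end of the fingers, on their centre line; the grasp point (between the pads) lies 19 mm behind it; y points along the fingers, z is the direction in which the jaws open and shut, and the axes are right-handed (so a half turn about y gives the same grasp; the last joint's range is limited). The gripper opens to 94 mm and grips with 3 to 60 N. Pads are 16 mm wide; open, the fingers measure 119 mm over their backs; the gripper's body (75 mm by 177 mm) begins 78 mm behind the grasp point.
Start: joints at [-1.209, 0.3, 1.521, -0, 1.321, -0.067], TCP at [228.671, -500.199, 205.446] pointing down, gripper open.
Joint ranges: [-3.03, 3.03], [-0.79, 2.21], [0.23, 2.52], [-1.04, 4.18], [0, 3.07], [-2.55, 2.55]. Speed limits (rad/s): [2.22, 2.22, 2.57, 3.14, 3.14, 3.14].

INTERFACE

Orientations are given as [roll, pitch, yaw] about the fixed x, y, z axes, in that order (R = Rz(yaw) Ry(pitch) Rx(roll)).
In Python, from cell import monitor, optics, manip gives the robot as it stands.
- The arm moves only by the shell command python3 -m creep 'ROWS' [FORCE]. ROWS is JSON, a list of rows, each an object of numbers: "tx", "ty", "tz": the shift along the tool's x, y, z scaled (see below); "turn": the turn about the tool's y scaled (see below); "fingers": the finger opening in mm, from 0 to 94. In form: [{"tx": .., "ty": .., "tz": .., "turn": .., "fingers": ..}, ...]. A call has 1 to 20 rows; each row is the pose to reach, as a shift and turn from the pose measured when the call began, along the tool's axes at that moment, turning the shorter way round; what a row does not reach only later rows make up. The controller multiplies each number of a shift by 200 mm and each number of a turn by pi rad. A row lasts 1/10 s, in which the tool goes at most 50 mm and 8.59 degrees, less where a joint would pass 70% of its speed; a pose out of reach is approached as far as the arm can. A call with a number of a shift or a turn outside -1 to 1 is refused whole. A call with a gripper value outside its range is refused whole. The fingers move at their own pace and stop on an object; FORCE is the grip in N (left out, the last holds). Time passes only in rows, so rows that repeat a pose let the fingers close. It gives the time, the measured TCP pose, the force and the opening at its end, in the units of the state.
- monitor.read_state(): the state, without advancing time (a new reading comes with each control period).
- optics.camera(name): name is "scene" or "side" or "wrist"; returns a dict with "frame" (480x640x3 uint8, red, green, blue), "range_z" (480x640 float32, mm along the optical axis (not along the pixel's ray), 0 where there is no reading), "fx", "fy", "cx", "cy" (pixels), "R" (3x3) and "t" (3): a world point X has camera coordinates R X + t; the wrist camera has in their place "mount" (4x4, takes a point from camera to tool coordinates, whose origin is the TCP and whose axes are the tool frame's). Camera axes: x right, y down, z forward; pixel columns grow to the right and rows downward; lengths in mm; the calibration is good to about 2 mm. A picture is of the moment at which its call begins: read the wrist's pose just before it.
- manip.sign_off(): hands the job in, once; it reports no verdict.
The state is a dict: "clock": time; "joints": joint angles; "qd": joint speeds; "effort": joint torques, N m; "eef_pos": TCP position; "eef_rot": TCP orientation; "wrist_force": force on the tool from outside, world axes, zero at the start; "moment": the same for the moment, N m; "finger_gap": finger opening in mm.
Only numpy, scipy, OpenCV 4.12 (cv2) and the standard library are available. Lean on these libraries where they do the work, as an engineer would, in place of code of your own. Each camera call takes 0.05 s, during which the arm holds its last target.

## Working session

There is one attempt and no reset: what is moved stays moved. The work goes in short steps, Python scripts to look and compute and a shell command to move; the robot and the scene stay as the last step left them, time stands still between calls to the robot, and variables do not carry over. Pictures are saved under pics/ and viewed, and the job is handed in when it is done.

```bash
ls; mkdir -p pics; python3 - <<'E'
from cell import monitor, optics, manip
import cv2, numpy as np
s=monitor.read_state(); print(s)
for n in ["scene","side","wrist"]:
    c=optics.camera(n); cv2.imwrite(f"pics/{n}0.png",c["frame"][:,:,::-1]); np.savez(f"pics/{n}0.npz",**c)
    print(n,{k:c[k] for k in c if k not in("frame","range_z")}, (c["range_z"]>0).mean())
E
```

```text
pics
{'clock': 0.0, 'joints': array([-1.20861601e+00,  3.00483363e-01,  1.52162714e+00, -1.32888762e-05,
        1.32071237e+00, -6.66090835e-02]), 'qd': array([-0.00068295, -0.00018721,  0.0011179 , -0.00290072,  0.00132002,
       -0.00227223]), 'effort': array([ 2.11798630e-05, -5.31806839e+01, -3.52738559e+01,  7.08671822e-02,
        2.43711344e-02, -1.22061506e-04]), 'eef_pos': array([ 228.56149605, -499.94477527,  204.86012872]), 'eef_rot': array([-1.57202467e+00,  6.90399659e-05, -2.71280000e+00]), 'wrist_force': array([ 0.5911249 , -1.04723953,  1.10027039]), 'moment': array([-0.02370239,  0.01869338,  0.02527112]), 'finger_gap': 94.33265132062607}
scene {'fx': 495.99258282856357, 'fy': 495.99258282856357, 'cx': 323.5240490086955, 'cy': 238.50224286651843, 'R': array([[-0.46122181, -0.88716258, -0.01473115],
       [-0.62655127,  0.33740002, -0.70256298],
       [ 0.62825788, -0.31480754, -0.71146908]]), 't': array([462.0264319 , 318.1843508 , 715.21935881])} 0.9958821614583333
side {'fx': 517.0603677220271, 'fy': 517.0603677220271, 'cx': 318.55346242133635, 'cy': 238.3289176057186, 'R': array([[-0.99997931, -0.00620892, -0.00167933],
       [-0.00100105,  0.40814215, -0.91291784],
       [ 0.00635364, -0.91289728, -0.40813992]]), 't': array([ 552.54476759,  -21.83038905, 1194.00639965])} 0.9958268229166667
wrist {'fx': 413.55328282147445, 'fy': 413.55328282147445, 'cx': 322.7868721240768, 'cy': 239.81407530544104, 'mount': array([[-3.60786802e-04,  9.72898248e-01,  2.31233364e-01,
        -6.70657887e+01],
       [ 8.52403652e-04, -2.31232996e-01,  9.72898029e-01,
        -1.79599779e+02],
       [ 9.99999572e-01,  5.48112932e-04, -7.45876206e-04,
        -3.84572268e-01],
       [ 0.00000000e+00,  0.00000000e+00,  0.00000000e+00,
         1.00000000e+00]])} 0.9961458333333333
```

View pics/scene0.png

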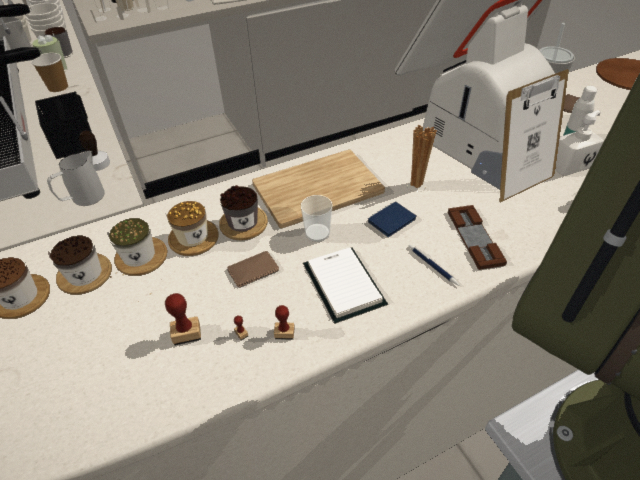

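View pics/side0.png

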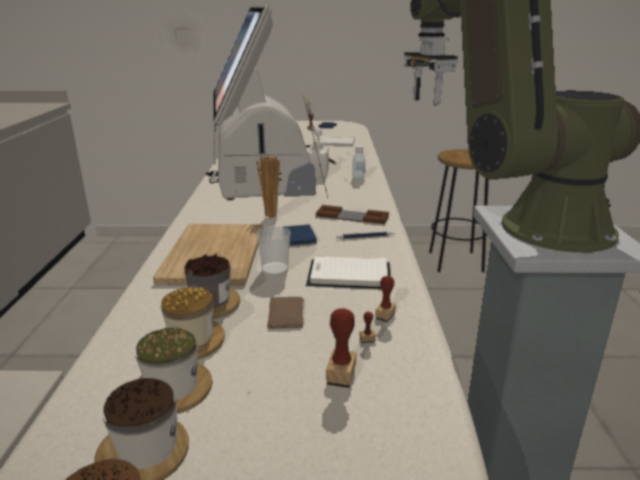

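View pics/wrist0.png

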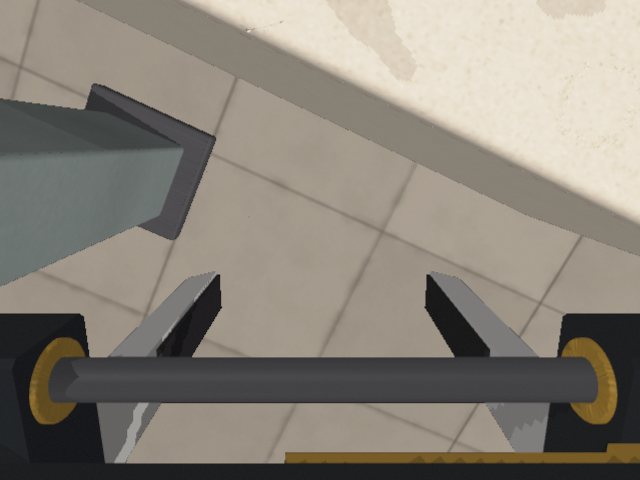

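```bash
cat > h.py <<'E'
import numpy as np, cv2
def load(n): return dict(np.load(f"pics/{n}.npz"))
def cloud(c,R=None,t=None):
    R=c["R"] if R is None else R; t=c["t"] if t is None else t
    v,u=np.mgrid[:480,:640]; z=c["range_z"]
    P=np.stack([(u-c["cx"])/c["fx"]*z,(v-c["cy"])/c["fy"]*z,z],-1)
    return (P-t)@R
def ray(c,u,v,h,R=None,t=None):
    R=c["R"] if R is None else R; t=c["t"] if t is None else t
    uv=np.atleast_2d(np.stack([np.asarray(u,float),np.asarray(v,float)],-1))
    d=np.c_[(uv[:,0]-c["cx"])/c["fx"],(uv[:,1]-c["cy"])/c["fy"],np.ones(len(uv))]@R
    o=-R.T@t
    return o+d*((h-o[2])/d[:,2])[:,None]
def wristRt(c,s):
    from scipy.spatial.transform import Rotation as Ro
    T=np.eye(4);T[:3,:3]=Ro.from_euler('xyz',s["eef_rot"]).as_matrix();T[:3,3]=s["eef_pos"]
    W=np.linalg.inv(T@c["mount"]); return W[:3,:3],W[:3,3]
E
python3 - <<'E'
from h import *
c=load("scene0"); f=c["frame"][:,:,::-1].copy()
cv2.imwrite("pics/crop0.png",cv2.resize(f[190:350,140:530],None,fx=2,fy=2,interpolation=cv2.INTER_CUBIC))
P=cloud(c); 
for u,v in [(100,400),(300,400),(450,230),(250,300),(380,240)]: print("table",u,v,P[v,u].round(1))
for n,(u,v) in dict(pad=(345,285),cards=(252,268),ink=(392,219),pen=(434,265),rest=(477,237),glass=(317,203)).items(): print(n,P[v,u].round(1))
hsv=cv2.cvtColor(f,cv2.COLOR_BGR2HSV)
red=((hsv[...,0]<8)|(hsv[...,0]>172))&(hsv[...,1]>150)&(hsv[...,2]>40)
n,l,st,ce=cv2.connectedComponentsWithStats(red.astype(np.uint8))
for i in range(1,n):
    if st[i,4]>20:
        q=P[l==i]; print("red",st[i],q[:,2].max().round(1),np.median(q,0).round(1))
E
```

```text
table 100 400 [464.2 682.2  -0.8]
table 300 400 [350.7 386.2 -77.1]
table 450 230 [512.8 -48.8  -2.1]
table 250 300 [536.8 396.6   1. ]
table 380 240 [5.561e+02 9.910e+01 1.000e-01]
pad [476.6 227.2  12.3]
cards [603.1 365.3   8.1]
ink [589.1  49.   10.5]
pen [441.3  47.3   8.2]
rest [464.6 -79.6   4.8]
glass [659.9 191.9  61.1]
red [454   0  62  58 384] 739.2 [ 711.6 -205.7  330. ]
red [528   0  14  15  53] 328.5 [ 760.7 -404.9  311.8]
red [166 294  26  38 552] 739.2 [508.8 523.5  91. ]
red [276 306  13  26 228] 739.2 [433.4 372.6  65.6]
red [235 316   9  17  87] 53.4 [470.1 438.5  43.2]
```

View pics/crop0.png

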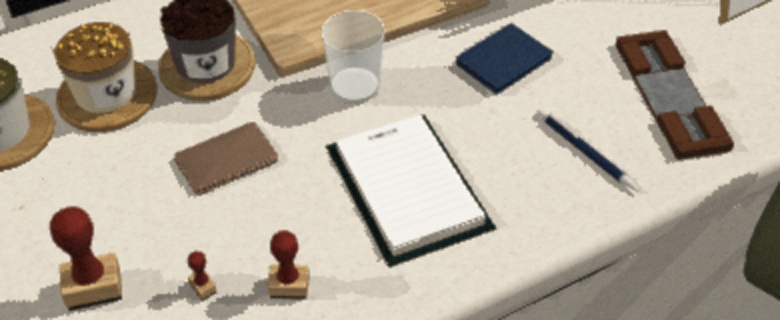

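```bash
cat > meas.py <<'E'
from h import *
def rect(c,mask,h,R=None,t=None):
    v,u=np.nonzero(mask); q=ray(c,u,v,h,R,t)[:,:2].astype(np.float32)
    (x,y),(w,hh),a=cv2.minAreaRect(q)
    if w<hh: w,hh,a=hh,w,a+90
    return np.array([x,y,w,hh,(a+90)%180-90]).round(1)
def big(m,seed=None):
    n,l,st,ce=cv2.connectedComponentsWithStats(m.astype(np.uint8))
    i=l[seed[1],seed[0]] if seed else 1+np.argmax(st[1:,4])
    return l==i
E
python3 - <<'E'
from meas import *
c=load("scene0"); f=c["frame"][:,:,::-1].copy(); hsv=cv2.cvtColor(f,cv2.COLOR_BGR2HSV); P=cloud(c)
for n,(u,v) in dict(pad=(345,285),board=(322,290),cards=(252,268),ink=(392,219),pen=(425,258),pentip=(455,282),restw=(462,215),gr=(477,237),foot=(284,330)).items(): print(n,hsv[v,u])
H,S,V=[hsv[...,i].astype(int) for i in range(3)]
roi=np.zeros((480,640),bool); roi[200:345,220:510]=1
z=P[...,2]
ink=big(roi&(H>95)&(H<130)&(S>120),(392,217))
inkt=ink&(z>8)
print("ink",rect(c,ink,6),rect(c,inkt,12),ink.sum())
cards=big(roi&((H<15)|(H>170))&(S>60)&(V<150)&(V>30),(252,266))
print("cards",rect(c,cards,4),rect(c,cards,8),cards.sum())
pad=big(roi&(S<25)&(z>9)&(z<20),(345,285)); print("pad",rect(c,pad,13),pad.sum(),np.median(z[pad]))
bd=big(roi&(V<70)&(H>50)&(H<110),(311,283)); print("board",rect(c,bd,1),bd.sum())
pen=big(roi&(H>95)&(H<130)&(S>90),(434,265)); print("pen",rect(c,pen,6),pen.sum())
rest=roi&((H<15)|(H>170))&(S>100); rest[:,:440]=0; print("rest",rect(c,rest,13),rect(c,rest,8),rest.sum())
o=f[190:350,220:530]; o2=o.copy()
for m,k in [(ink,(0,255,0)),(cards,(0,255,255)),(pad,(255,0,255)),(bd,(0,0,255)),(pen,(0,255,0)),(rest,(255,255,0))]: o2[m[190:350,220:530]]=k
cv2.imwrite("pics/m0.png",cv2.resize(o2,None,fx=2.5,fy=2.5))
E
```

```text
pad [ 20   6 243]
board [ 23  34 126]
cards [ 13  98 122]
ink [107 131  72]
pen [111 120  49]
pentip [ 23  24 173]
restw [ 24  12 105]
gr [ 30  11 111]
foot [  4 196  61]
ink [595.6  45.5  85.5  63.6 -78.1] [591.   48.9  83.6  62.3 -78.1] 480
cards [605.5 363.6  89.   60.5 -87.2] [602.  364.5  88.5  60.2 -87.2] 971
pad [492.5 222.  139.6  91.5  -4.6] 2686 13.727643321579926
board [1030.6   81.9 2551.1 1828.5   60.2] 306625
pen [450.2  47.5  94.9   8.3  10. ] 132
rest [465.5 -73.6 177.   60.7 -16.9] [468.9 -77.7 178.2  61.1 -16.9] 982
```

View pics/m0.png

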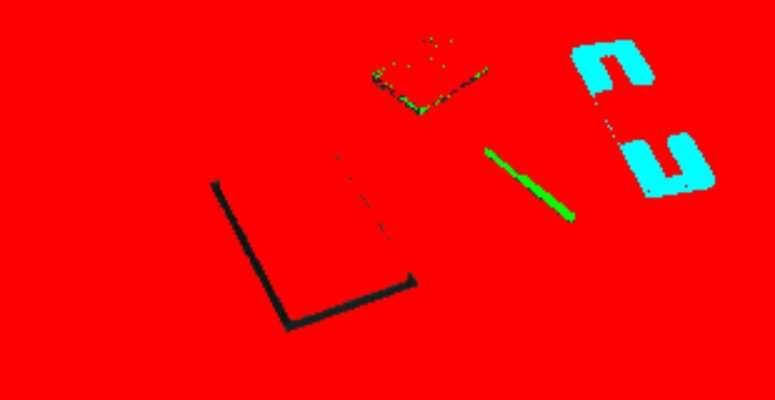

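```bash
python3 - <<'E'
from meas import *
for n in["scene0","side0"]:
    c=load(n); P=cloud(c).reshape(-1,3)
    print(n)
    for y in range(-500,500,50):
        print(y,[int(max([0]+list(P[(P[:,0]>=x)&(P[:,0]<x+50)&(P[:,1]>=y)&(P[:,1]<y+50)&(P[:,2]<900),2]))) for x in range(200,850,50)])
E
```

```text
scene0
-500 [0, 0, 0, 0, 0, 0, 98, 140, 0, 0, 0, 302, 292]
-450 [0, 0, 0, 0, 0, 4, 141, 141, 0, 0, 0, 328, 264]
-400 [0, 0, 0, 0, 0, 4, 79, 250, 219, 246, 340, 331, 0]
-350 [0, 0, 0, 0, 3, 4, 90, 250, 224, 260, 357, 0, 180]
-300 [0, 0, 0, 0, 3, 4, 102, 251, 231, 371, 370, 0, 181]
-250 [0, 0, 0, 3, 4, 4, 112, 251, 235, 385, 366, 272, 181]
-200 [0, 0, 0, 3, 5, 3, 111, 249, 3, 398, 356, 256, 146]
-150 [0, 0, 0, 4, 4, 15, 16, 4, 3, 405, 357, 258, 4]
-100 [0, 0, 0, 16, 17, 14, 16, 15, 150, 408, 395, 297, 3]
-50 [0, 0, 0, 16, 16, 5, 3, 12, 150, 152, 3, 3, 4]
0 [0, 0, 0, 12, 12, 14, 3, 16, 15, 19, 20, 20, 19]
50 [510, 0, 0, 4, 10, 16, 9, 15, 15, 20, 20, 20, 20]
100 [395, 0, 0, 3, 4, 4, 3, 3, 3, 19, 20, 19, 20]
150 [0, 0, 0, 3, 18, 17, 17, 16, 81, 82, 20, 19, 20]
200 [0, 0, 0, 4, 19, 16, 17, 15, 81, 81, 19, 20, 21]
250 [0, 0, 0, 4, 19, 17, 17, 15, 3, 18, 77, 19, 19]
300 [0, 0, 0, 3, 3, 3, 3, 12, 11, 79, 91, 87, 2]
350 [0, 0, 0, 4, 76, 20, 3, 11, 12, 12, 88, 89, 2]
400 [0, 0, 0, 4, 3, 53, 4, 11, 10, 13, 83, 82, 0]
450 [0, 0, 0, 5, 3, 3, 28, 3, 4, 12, 82, 80, 4]
side0
-500 [460, 486, 0, 1, 1, 
[... 363 characters left out ...]
 137, 470, 445, 358, 259]
-150 [0, 0, 0, 1, 2, 12, 14, 10, 1, 470, 430, 333, 246]
-100 [0, 481, 0, 13, 14, 8, 13, 14, 148, 470, 411, 321, 2]
-50 [480, 480, 0, 13, 13, 4, 1, 11, 149, 150, 1, 2, 1]
0 [480, 0, 0, 10, 10, 12, 1, 13, 13, 17, 18, 18, 18]
50 [479, 0, 0, 1, 9, 13, 8, 13, 13, 17, 18, 17, 17]
100 [387, 0, 0, 1, 1, 1, 1, 1, 1, 18, 18, 18, 18]
150 [0, 0, 0, 1, 17, 15, 14, 14, 80, 80, 18, 18, 18]
200 [0, 0, 0, 1, 16, 14, 14, 14, 80, 81, 17, 0, 17]
250 [0, 0, 0, 1, 16, 15, 15, 15, 1, 17, 75, 15, 17]
300 [0, 0, 0, 1, 1, 1, 2, 9, 9, 75, 90, 86, 1]
350 [0, 0, 0, 1, 74, 68, 1, 9, 10, 79, 87, 87, 1]
400 [0, 0, 0, 1, 1, 49, 1, 9, 9, 10, 82, 83, 1]
450 [0, 0, 0, 1, 2, 1, 27, 1, 1, 10, 81, 81, 1]
```

```bash
cat > go.py <<'E'
import sys,numpy as np
from cell import monitor
from scipy.spatial.transform import Rotation as Ro
# usage go.py x y z yaw_deg
s=monitor.read_state(); R=Ro.from_euler('xyz',s["eef_rot"]).as_matrix()
x,y,z,yaw=map(float,sys.argv[1:5])
d=R.T@(np.array([x,y,z])-s["eef_pos"])/200
T=Ro.from_euler('xyz',[-np.pi/2,0,np.radians(yaw)])
rv=(Ro.from_matrix(R.T)*T).as_rotvec()
print("clock",round(s["clock"],2),"pos",s["eef_pos"].round(1),"rpy",np.degrees(s["eef_rot"]).round(2),"gap",round(s["finger_gap"],1),"F",s["wrist_force"].round(1))
print("tx ty tz",d.round(4),"turn",(rv/np.pi).round(4))
E
python3 -m creep '[{"tx":-0.96,"ty":-0.32,"tz":-0.71,"turn":0},{"tx":-0.96,"ty":-0.32,"tz":-0.71,"turn":0},{"tx":-0.96,"ty":-0.32,"tz":-0.71,"turn":-0.18},{"tx":-0.96,"ty":-0.32,"tz":-0.71,"turn":-0.18},{"tx":-0.96,"ty":-0.32,"tz":-0.71,"turn":-0.18},{"tx":-0.96,"ty":-0.32,"tz":-0.71,"turn":-0.18},{"tx":-0.96,"ty":-0.32,"tz":-0.71,"turn":-0.18},{"tx":-0.96,"ty":-0.32,"tz":-0.71,"turn":-0.18},{"tx":-0.96,"ty":-0.32,"tz":-0.71,"turn":-0.18}]'
python3 go.py 480 -80 270 -90
```

```text
clock 0.15 pos [ 228.6 -500.   205. ] rpy [-9.0050e+01  1.0000e-02 -1.5544e+02] gap 93.8 F [ 0.1 -0.1 -0.2]
tx ty tz [-2.0163 -0.3235 -1.3878] turn [ 2.000e-04 -3.635e-01 -2.000e-04]$[0]: bad value
```

```bash
python3 -m creep '[{"tx":-0.96,"ty":-0.32,"tz":-0.71,"turn":0.0,"fingers":94},{"tx":-0.96,"ty":-0.32,"tz":-0.71,"turn":0.0,"fingers":94},{"tx":-0.96,"ty":-0.32,"tz":-0.71,"turn":-0.18,"fingers":94},{"tx":-0.96,"ty":-0.32,"tz":-0.71,"turn":-0.18,"fingers":94},{"tx":-0.96,"ty":-0.32,"tz":-0.71,"turn":-0.18,"fingers":94},{"tx":-0.96,"ty":-0.32,"tz":-0.71,"turn":-0.18,"fingers":94},{"tx":-0.96,"ty":-0.32,"tz":-0.71,"turn":-0.18,"fingers":94},{"tx":-0.96,"ty":-0.32,"tz":-0.71,"turn":-0.18,"fingers":94},{"tx":-0.96,"ty":-0.32,"tz":-0.71,"turn":-0.18,"fingers":94}]'
python3 go.py 480 -80 270 -90
```

```text
clock: 1.05
eef_pos: [343.7, -291.7, 268.7]
eef_rot: [-1.572, 0.001, -2.151]
wrist_force: [0.4, -0.4, 0.8]
finger_gap: 94.1
clock 1.05 pos [ 343.7 -291.7  268.7] rpy [-9.0090e+01  4.0000e-02 -1.2326e+02] gap 94.1 F [ 0.4 -0.4  0.8]
tx ty tz [-1.2585 -0.0055 -0.0108] turn [ 0.0004 -0.1848 -0.0003]
```

```bash
python3 -m creep '[{"tx":-1.0,"ty":-0.05,"tz":0.0,"turn":-0.185,"fingers":94},{"tx":-1.0,"ty":-0.05,"tz":0.0,"turn":-0.185,"fingers":94},{"tx":-1.0,"ty":-0.05,"tz":0.0,"turn":-0.185,"fingers":94},{"tx":-1.0,"ty":-0.05,"tz":0.0,"turn":-0.185,"fingers":94},{"tx":-1.0,"ty":-0.05,"tz":0.0,"turn":-0.185,"fingers":94},{"tx":-1.0,"ty":-0.05,"tz":0.0,"turn":-0.185,"fingers":94}]'
python3 go.py 490 -70 280 -90
```

```text
clock: 1.65
eef_pos: [453.5, -124.4, 278.4]
eef_rot: [-1.573, 0.002, -1.571]
wrist_force: [-0.4, -0.8, -0.1]
finger_gap: 94.5
clock 1.65 pos [ 453.5 -124.4  278.4] rpy [-9.011e+01  9.000e-02 -9.004e+01] gap 94.5 F [-0.4 -0.8 -0.1]
tx ty tz [-0.2723 -0.0081  0.1823] turn [ 0.0006 -0.0002 -0.0005]
```

```bash
python3 -m creep '[{"tx":-0.27,"ty":0.0,"tz":0.18,"turn":0.0,"fingers":94},{"tx":-0.27,"ty":0.0,"tz":0.18,"turn":0.0,"fingers":94},{"tx":-0.27,"ty":0.0,"tz":0.18,"turn":0.0,"fingers":94},{"tx":-0.27,"ty":0.0,"tz":0.18,"turn":0.0,"fingers":94}]'
cat > snap.py <<'E'
import sys,cv2,numpy as np
from cell import monitor,optics
n=sys.argv[1]; s=monitor.read_state(); c=optics.camera("wrist")
np.savez(f"pics/{n}.npz",eef_pos=s["eef_pos"],eef_rot=s["eef_rot"],**c); cv2.imwrite(f"pics/{n}.png",c["frame"][:,:,::-1]); print(s["eef_pos"].round(1),s["clock"])
E
python3 snap.py w1
```

```text
clock: 2.05
eef_pos: [489.0, -71.8, 278.2]
eef_rot: [-1.573, 0.001, -1.573]
wrist_force: [0.4, -0.5, -0.6]
finger_gap: 93.9
[489.  -71.8 278.2] 2.05
```

View pics/w1.png

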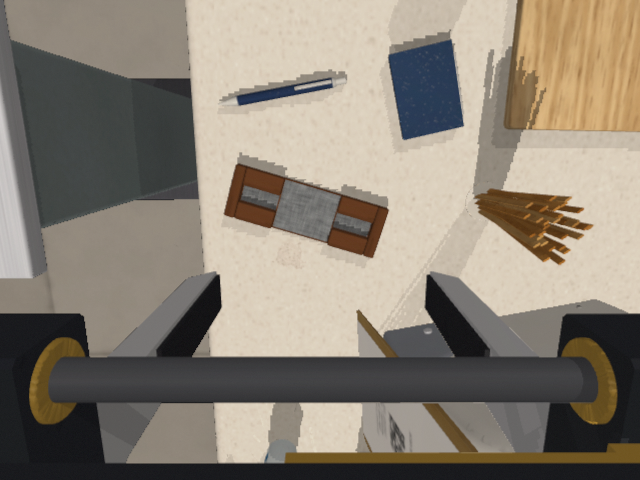

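The view shows the blue pen (283,90), ink pad (426,88) and pen rest (306,210), all unobstructed.

```bash
python3 - <<'E'
from meas import *
c=load("w1"); R,t=wristRt(c,c); P=cloud(c,R,t); z=P[...,2]
f=c["frame"][:,:,::-1].copy(); hsv=cv2.cvtColor(f,cv2.COLOR_BGR2HSV); H,S,V=[hsv[...,i].astype(int) for i in range(3)]
print("table z",np.median(z[20:60,220:240]),np.median(z[120:150,400:460]),np.median(z[230:260,220:300]))
roi=np.zeros((480,640),bool); roi[:265,215:470]=1
blue=roi&(H>95)&(H<130)&(S>90)
ink=big(blue,(426,95)); 
print("ink",rect(c,ink,12,R,t),np.median(z[ink]))
pen=roi&(z>3.0); pen[130:]=0; pen[:,:215]=0; pen[:,360:]=0; pen=big(pen,(270,95)); print("pen-z",rect(c,pen,6,R,t),np.percentile(z[pen],[50,95,100]))
penb=big(blue,(270,95)); print("penblue",rect(c,penb,6,R,t))
q=P[pen&(z>7.5)]; print("ridge",q.min(0),q.max(0)); 
br=roi&((H<12)|(H>170))&(S>130); br[:150]=0
br=cv2.morphologyEx(br.astype(np.uint8),cv2.MORPH_OPEN,np.ones((3,3)))>0
for h in(13,0): print("rest",h,rect(c,br,h,R,t))
top=roi&(z>10.5)&(z<16); top[:150]=0; top[:,400:]=0;top=cv2.morphologyEx(top.astype(np.uint8),cv2.MORPH_OPEN,np.ones((3,3)))>0
pts=P[top][:,:2].astype(np.float32); print("rest cloud",cv2.minAreaRect(pts), np.median(z[top]))
print("rest top rays",rect(c,top,13,R,t))
o=f[:270,200:480].copy()
cn=lambda m,k:cv2.drawContours(o,cv2.findContours(m[:270,200:480].astype(np.uint8).copy(),0,1)[0],-1,k,1)
cn(ink,(0,255,0));cn(pen,(0,0,255));cn(top,(0,255,255));cn(br,(255,255,0))
cv2.imwrite("pics/m1.png",cv2.resize(o,None,fx=2.2,fy=2.2,interpolation=0))
E
```

```text
table z 0.3349755542128986 1.4859323552603443 0.3228691199057985
ink [594.1  46.2  84.   63.  -77.4] 12.222218042956191
pen-z [445.7  46.1 134.7  11.7  10.3] [  9.61225168  13.59029918 457.84557293]
penblue [448.6  46.6  98.1   8.8  10.1]
ridge [383.98022645  -4.79888065   7.50501826] [511.46784912  60.30306046 457.84557293]
rest 13 [473.8 -80.1 134.2  50.3 -15.2]
rest 0 [473.4 -82.3 138.1  51.8 -15.2]
rest cloud ((469.5547180175781, -78.18578338623047), (58.304771423339844, 171.91372680664062), 73.2205581665039) 13.112442940704101
rest top rays [469.7 -77.8 171.2  57.9 -16.8]
```

View pics/m1.png

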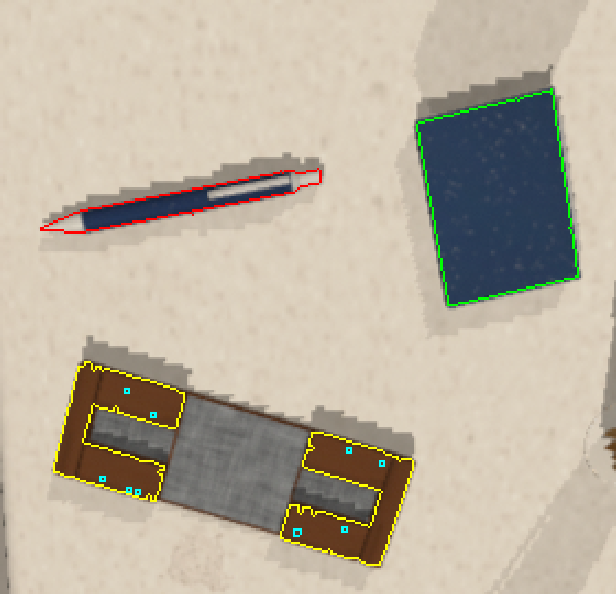

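```bash
python3 -m creep '[{"tx":-1.0,"ty":0.0,"tz":0.05,"turn":0.0,"fingers":94},{"tx":-1.0,"ty":0.0,"tz":0.05,"turn":0.0,"fingers":94},{"tx":-1.0,"ty":0.0,"tz":0.05,"turn":0.0,"fingers":94},{"tx":-1.0,"ty":0.0,"tz":0.05,"turn":0.0,"fingers":94},{"tx":-1.0,"ty":0.0,"tz":0.05,"turn":0.0,"fingers":94}]'
python3 -m creep '[{"tx":-0.36,"ty":0.0,"tz":0.05,"turn":0.0,"fingers":94},{"tx":-0.36,"ty":0.0,"tz":0.05,"turn":0.0,"fingers":94},{"tx":-0.36,"ty":0.0,"tz":0.05,"turn":0.0,"fingers":94},{"tx":-0.36,"ty":0.0,"tz":0.05,"turn":0.0,"fingers":94}]'
python3 snap.py w2
```

```text
clock: 2.6
eef_pos: [499.1, 131.1, 278.5]
eef_rot: [-1.573, 0.002, -1.57]
wrist_force: [-0.1, -0.1, -0.7]
finger_gap: 93.9
clock: 3.0
eef_pos: [509.2, 201.7, 278.5]
eef_rot: [-1.573, 0.001, -1.571]
wrist_force: [-0.9, -0.1, -1.1]
finger_gap: 93.8
[509.2 201.7 278.5] 3.0
```

View pics/w2.png

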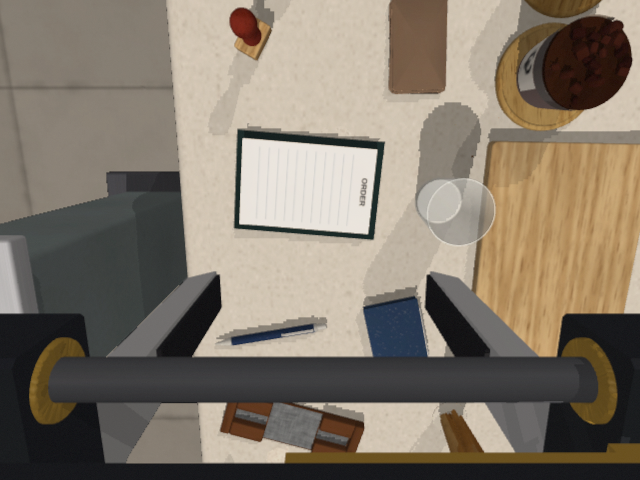

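The pad (309,185) and glass (455,210) are clear; the cards (418,45) are cut at the top edge, so I move 80 mm further left.

```bash
python3 -m creep '[{"tx":-0.45,"ty":0.0,"tz":0.05,"turn":0.0,"fingers":94},{"tx":-0.45,"ty":0.0,"tz":0.05,"turn":0.0,"fingers":94},{"tx":-0.45,"ty":0.0,"tz":0.05,"turn":0.0,"fingers":94},{"tx":-0.45,"ty":0.0,"tz":0.05,"turn":0.0,"fingers":94},{"tx":-0.45,"ty":0.0,"tz":0.05,"turn":0.0,"fingers":94}]'
python3 snap.py w3
python3 - <<'E'
from meas import *
for n in ["w2","w3"]:
    c=load(n); R,t=wristRt(c,c); P=cloud(c,R,t); z=P[...,2]
    f=c["frame"][:,:,::-1].copy(); hsv=cv2.cvtColor(f,cv2.COLOR_BGR2HSV); H,S,V=[hsv[...,i].astype(int) for i in range(3)]
    m=(z>10)&(z<17)&(S<40)&(V>150); m[:,400:]=0; m=big(m); print(n,"pad",rect(c,m,13,R,t),np.median(z[m]))
    b=(V<75)&(H>60)&(H<105)&(z<12); b[:,:200]=0;b[:,400:]=0;b[300:]=0;b=big(b); print("board",rect(c,b,1.5,R,t))
c=load("w3"); u=((H<20)|(H>170))&(S>60)&(V<190)&(z>4)&(z<14); u[:, :350]=0;u[:,480:]=0;u[250:]=0
u=big(u); print("cards",rect(c,u,8,R,t),np.median(z[u]),u.sum())
# eroded core without sticking edges
v=cv2.morphologyEx(u.astype(np.uint8),cv2.MORPH_OPEN,np.ones((41,41)))>0; print("core",rect(c,v,8,R,t))
print("glass area z>70", np.median(P[(z>74)&(z<84)&(P[...,1]<240)&(P[...,1]>140)&(P[...,0]>580)],0))
st=(z>40)&(z<90)&(P[...,0]<480)&(P[...,0]>370)&(P[...,1]>310)&(P[...,1]<430); print("stamp handle",P[st].max(0),np.median(P[st],0))
ft=(z>15)&(z<24)&(P[...,0]<480)&(P[...,0]>370)&(P[...,1]>310)&(P[...,1]<430); print("foot",rect(c,ft,20,R,t),ft.sum())
cv2.imwrite("pics/w3c.png",cv2.resize(f[:260,180:520],None,fx=2.3,fy=2.3,interpolation=2))
E
```

```text
clock: 3.55
eef_pos: [519.7, 289.7, 279.0]
eef_rot: [-1.573, 0.001, -1.574]
wrist_force: [0.3, -0.3, 0.1]
finger_gap: 94.0
[519.7 289.7 279. ] 3.55
w2 pad [490.9 222.4 141.9  91.5  -4.8] 13.84242409948064
board [491.4 222.1 157.3 107.2  -4.8]
w3 pad [490.9 222.4 142.   91.9  -4.6] 13.76372579482275
board [491.7 223.5 157.1 104.6  -4.7]
cards [604.2 364.   89.6  57.1 -88.5] 8.56356661142696 4670
core [0. 0. 0. 0. 0.]
glass area z>70 [622.12669988 220.08237255  79.47014098]
stamp handle [450.58155544 382.32750342  76.04207845] [440.8169007  370.34765582  72.15585414]
foot [439.6 370.4  34.   24.1  62.1] 404
```

View pics/w3c.png

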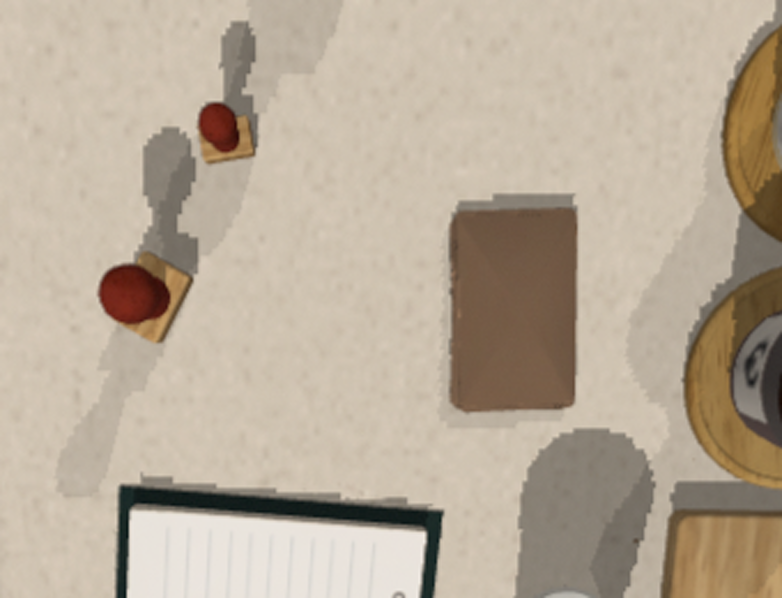

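```bash
python3 - <<'E'
from meas import *
c=load("w3"); R,t=wristRt(c,c); P=cloud(c,R,t); z=P[...,2]
f=c["frame"][:,:,::-1].copy(); hsv=cv2.cvtColor(f,cv2.COLOR_BGR2HSV); H,S,V=[hsv[...,i].astype(int) for i in range(3)]
u=((H<20)|(H>170))&(S>60)&(V<190)&(z>4)&(z<14); u[:, :350]=0;u[:,480:]=0;u[250:]=0;u=big(u)
v,uu=np.nonzero(u); q=ray(c,uu,v,8,R,t)[:,:2]-[604.2,364]
for a in (-88.5,-89.5,-90.5,-91.5):
    A=np.radians(a); l=q@[np.cos(A),np.sin(A)]; w=q@[-np.sin(A),np.cos(A)]
    lo=[];hi=[];wl=[];wh=[]
    for k in range(-20,21,4): m=abs(w-k)<2; lo.append(l[m].min());hi.append(l[m].max())
    for k in range(-36,37,4): m=abs(l-k)<2; wl.append(w[m].min());wh.append(w[m].max())
    print(a,np.round(lo,1),np.round(hi,1),np.round(wl,1),np.round(wh,1),sep="\n")
E
python3 go.py 604 364 60 -89.5
```

```text
-88.5
[-44.7 -44.6 -44.5 -44.4 -44.3 -44.1 -44.  -43.9 -44.7 -44.6 -44.5]
[44.5 44.6 44.7 44.8 43.9 44.  44.1 44.2 44.3 43.4 43.5]
[-28.6 -28.6 -28.6 -28.6 -28.6 -28.6 -28.6 -27.5 -28.6 -27.5 -27.5 -27.5
 -28.6 -28.6 -28.5 -28.5 -28.5 -28.5 -28.5]
[27.3 27.5 27.6 27.7 27.8 28.  28.1 28.2 27.3 27.4 27.5 27.6 27.7 27.9
 28.  28.1 28.2 28.3 28.5]
-89.5
[-44.3 -44.3 -44.2 -44.2 -44.1 -44.1 -44.  -44.  -44.9 -44.9 -44.8]
[44.8 44.9 44.9 44.9 43.9 44.  44.  44.  44.1 44.1 43.1]
[-29.2 -29.2 -29.1 -29.  -29.  -28.9 -28.8 -27.7 -28.6 -27.5 -27.5 -27.4
 -28.3 -28.3 -28.2 -28.2 -28.1 -28.  -27.9]
[26.7 26.9 27.2 27.4 27.6 27.7 27.9 28.  27.2 27.4 27.6 27.8 28.  28.2
 28.4 28.6 28.8 29.  29.2]
-90.5
[-43.9 -44.  -44.  -44.  -44.1 -44.1 -44.1 -44.1 -45.1 -45.2 -45.2]
[45.2 45.1 45.1 45.1 44.  43.9 43.9 43.9 43.9 43.9 42.8]
[-29.9 -29.8 -29.6 -29.5 -29.3 -29.2 -29.  -27.9 -28.7 -27.6 -27.4 -27.3
 -28.1 -28.1 -27.9 -27.8 -27.7 -27.5 -27.4]
[26.2 26.5 26.7 27.  27.2 27.5 27.8 27.9 27.2 27.5 27.8 28.  28.2 28.5
 28.8 29.1 29.3 29.5 29.8]
-91.5
[-43.7 -43.8 -43.8 -43.9 -44.  -44.1 -44.2 -44.3 -45.3 -45.5 -45.6]
[45.5 45.4 45.3 45.3 45.2 44.  43.9 43.8 43.7 43.6 42.4]
[-30.6 -30.4 -30.1 -30.  -29.8 -29.5 -29.3 -29.1 -28.8 -27.6 -27.4 -27.2
 -27.9 -27.9 -27.6 -27.4 -27.2 -27.  -26.7]
[25.6 25.9 26.2 26.6 26.9 27.2 27.6 27.7 27.2 27.5 27.9 28.2 28.6 28.9
 29.2 29.5 29.9 30.2 30.6]
clock 3.6 pos [519.7 289.8 279.2] rpy [-9.011e+01  9.000e-02 -9.018e+01] gap 94.0 F [ 0.2 -0.5 -0.4]
tx ty tz [-0.3708  1.0956  0.4226] turn [ 0.0006 -0.0038 -0.0005]
```

```bash
python3 -m creep '[{"tx":-0.37,"ty":0.98,"tz":0.42,"turn":-0.008,"fingers":94},{"tx":-0.37,"ty":0.98,"tz":0.42,"turn":-0.008,"fingers":94},{"tx":-0.37,"ty":0.98,"tz":0.42,"turn":-0.008,"fingers":94},{"tx":-0.37,"ty":0.98,"tz":0.42,"turn":-0.008,"fingers":94},{"tx":-0.37,"ty":0.98,"tz":0.42,"turn":-0.008,"fingers":94},{"tx":-0.37,"ty":0.98,"tz":0.42,"turn":-0.008,"fingers":94},{"tx":-0.37,"ty":0.98,"tz":0.42,"turn":-0.008,"fingers":94}]' 15
python3 go.py 604 364 3 -88.7
python3 - <<'E'
from meas import *
for n in["scene0","side0","w1"]:
    c=load(n)
    if n=="w1": P=cloud(c,*wristRt(c,c))
    else: P=cloud(c)
    P=P.reshape(-1,3); m=(P[:,0]>595)&(P[:,0]<700)&(P[:,1]>-130)&(P[:,1]<20)&(P[:,2]>25)&(P[:,2]<155)
    for a,b in((25,60),(60,100),(100,155)):
        k=m&(P[:,2]>a)&(P[:,2]<b); 
        if k.sum()>5: print(n,a,k.sum(),np.percentile(P[k],[2,98],axis=0).round(0).tolist())
E
```

```text
clock: 4.3
eef_pos: [603.9, 362.9, 84.3]
eef_rot: [-1.572, 0.002, -1.55]
wrist_force: [0.5, -0.7, -0.1]
finger_gap: 93.9
clock 4.3 pos [603.9 362.9  84.3] rpy [-90.07   0.11 -88.79] gap 93.9 F [ 0.5 -0.7 -0.1]
tx ty tz [-0.0048  0.4065  0.0012] turn [ 0.0004 -0.0005 -0.0006]
scene0 25 172 [[650.0, -80.0, 26.0], [671.0, -52.0, 60.0]]
scene0 60 233 [[647.0, -81.0, 62.0], [677.0, -49.0, 99.0]]
scene0 100 559 [[642.0, -95.0, 101.0], [689.0, -45.0, 153.0]]
side0 25 195 [[652.0, -70.0, 26.0], [688.0, -51.0, 59.0]]
side0 60 289 [[648.0, -73.0, 61.0], [692.0, -48.0, 99.0]]
side0 100 486 [[644.0, -78.0, 101.0], [696.0, -45.0, 151.0]]
w1 25 386 [[650.0, -80.0, 26.0], [669.0, -52.0, 59.0]]
w1 60 684 [[647.0, -87.0, 61.0], [669.0, -49.0, 99.0]]
w1 100 3439 [[643.0, -95.0, 103.0], [686.0, -46.0, 153.0]]
```

```bash
python3 -m creep '[{"tx":-0.005,"ty":0.2,"tz":0.0,"turn":0.0,"fingers":94},{"tx":-0.005,"ty":0.35,"tz":0.0,"turn":0.0,"fingers":94},{"tx":-0.005,"ty":0.408,"tz":0.0,"turn":0.0,"fingers":94},{"tx":-0.005,"ty":0.408,"tz":0.0,"turn":0.0,"fingers":94},{"tx":-0.005,"ty":0.408,"tz":0.0,"turn":0.0,"fingers":94},{"tx":-0.005,"ty":0.408,"tz":0.0,"turn":0.0,"fingers":94}]' 15
python3 go.py 604 364 3 -88.7
```

```text
clock: 4.9
eef_pos: [604.7, 364.5, 5.3]
eef_rot: [-1.569, 0.003, -1.55]
wrist_force: [0.3, -0.3, 0.3]
finger_gap: 93.8
clock 4.9 pos [604.7 364.5   5.3] rpy [-89.9    0.19 -88.79] gap 93.8 F [ 0.3 -0.3  0.3]
tx ty tz [ 0.0023  0.0115 -0.0038] turn [-0.0006 -0.0005 -0.0011]
```

```bash
python3 -m creep '[{"tx":0.0,"ty":0.014,"tz":-0.003,"turn":0.0,"fingers":94},{"tx":0.0,"ty":0.014,"tz":-0.003,"turn":0.0,"fingers":94},{"tx":0.0,"ty":0.014,"tz":-0.003,"turn":0.0,"fingers":94},{"tx":0.0,"ty":0.014,"tz":-0.003,"turn":0.0,"fingers":45},{"tx":0.0,"ty":0.014,"tz":-0.003,"turn":0.0,"fingers":45},{"tx":0.0,"ty":0.014,"tz":-0.003,"turn":0.0,"fingers":45},{"tx":0.0,"ty":0.014,"tz":-0.003,"turn":0.0,"fingers":45},{"tx":0.0,"ty":0.014,"tz":-0.003,"turn":0.0,"fingers":45},{"tx":0.0,"ty":0.014,"tz":-0.003,"turn":0.0,"fingers":45},{"tx":0.0,"ty":0.014,"tz":-0.003,"turn":0.0,"fingers":45},{"tx":0.0,"ty":0.014,"tz":-0.003,"turn":0.0,"fingers":45}]' 15
python3 go.py 491 222.4 80 -4.7
```

```text
clock: 6.0
eef_pos: [604.2, 364.4, 2.5]
eef_rot: [-1.569, 0.003, -1.55]
wrist_force: [0.1, -0.2, -0.1]
finger_gap: 53.9
clock 6.0 pos [604.2 364.4   2.5] rpy [-89.9    0.19 -88.8 ] gap 53.9 F [ 0.1 -0.2 -0.1]
tx ty tz [ 0.6967 -0.3911 -0.5799] turn [-0.0012 -0.4672 -0.0005]
```

```bash
python3 -m creep '[{"tx":0.0,"ty":-0.1,"tz":0.0,"turn":0.0,"fingers":45},{"tx":0.0,"ty":-0.25,"tz":0.0,"turn":0.0,"fingers":45},{"tx":0.0,"ty":-0.4,"tz":0.0,"turn":0.0,"fingers":45},{"tx":0.15,"ty":-0.42,"tz":-0.12,"turn":-0.045,"fingers":45},{"tx":0.3,"ty":-0.42,"tz":-0.25,"turn":-0.09,"fingers":45},{"tx":0.45,"ty":-0.42,"tz":-0.38,"turn":-0.135,"fingers":45},{"tx":0.6,"ty":-0.42,"tz":-0.5,"turn":-0.18,"fingers":45},{"tx":0.697,"ty":-0.42,"tz":-0.58,"turn":-0.225,"fingers":45},{"tx":0.697,"ty":-0.42,"tz":-0.58,"turn":-0.27,"fingers":45},{"tx":0.697,"ty":-0.42,"tz":-0.58,"turn":-0.315,"fingers":45},{"tx":0.697,"ty":-0.42,"tz":-0.58,"turn":-0.36,"fingers":45},{"tx":0.697,"ty":-0.42,"tz":-0.58,"turn":-0.405,"fingers":45},{"tx":0.697,"ty":-0.42,"tz":-0.58,"turn":-0.45,"fingers":45},{"tx":0.697,"ty":-0.42,"tz":-0.58,"turn":-0.467,"fingers":45},{"tx":0.697,"ty":-0.42,"tz":-0.58,"turn":-0.467,"fingers":45},{"tx":0.697,"ty":-0.42,"tz":-0.58,"turn":-0.467,"fingers":45}]'
python3 go.py 491 222.4 17 -4.7; python3 snap.py w4
```

```text
clock: 7.6
eef_pos: [491.0, 222.4, 85.9]
eef_rot: [-1.567, -0.002, -0.085]
wrist_force: [0.9, -0.3, -0.6]
finger_gap: 53.5
clock 7.6 pos [491.  222.4  85.9] rpy [-89.79  -0.09  -4.85] gap 53.5 F [ 0.9 -0.3 -0.6]
tx ty tz [-0.0005  0.3444 -0.001 ] turn [-0.0012 -0.0008  0.0005]
[491.  222.4  85.9] 7.6
```

View pics/w4.png

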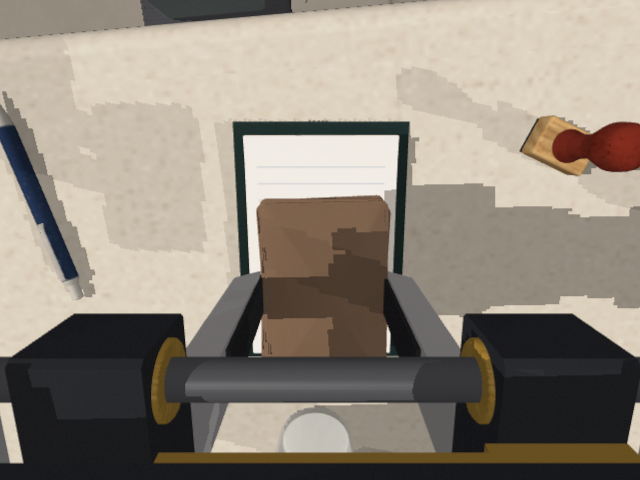

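```bash
python3 -m creep '[{"tx":0.0,"ty":0.15,"tz":0.0,"turn":0.0,"fingers":45},{"tx":0.0,"ty":0.25,"tz":0.0,"turn":0.0,"fingers":45},{"tx":0.0,"ty":0.32,"tz":0.0,"turn":0.0,"fingers":45},{"tx":0.0,"ty":0.344,"tz":0.0,"turn":0.0,"fingers":45},{"tx":0.0,"ty":0.344,"tz":0.0,"turn":0.0,"fingers":45},{"tx":0.0,"ty":0.344,"tz":0.0,"turn":0.0,"fingers":45}]'
python3 go.py 491 222.4 16 -4.7
```

```text
clock: 8.25
eef_pos: [491.6, 222.8, 17.9]
eef_rot: [-1.567, -0.003, -0.085]
wrist_force: [0.4, 0.0, 0.2]
finger_gap: 53.9
clock 8.25 pos [491.6 222.8  17.9] rpy [-89.76  -0.15  -4.85] gap 53.9 F [0.4 0.  0.2]
tx ty tz [-0.0028  0.0094 -0.0022] turn [-0.0013 -0.0008  0.0008]
```

```bash
python3 -m creep '[{"tx":-0.002,"ty":0.009,"tz":-0.002,"turn":0.0,"fingers":45},{"tx":-0.002,"ty":0.009,"tz":-0.002,"turn":0.0,"fingers":45},{"tx":-0.002,"ty":0.009,"tz":-0.002,"turn":0.0,"fingers":45}]'
python3 -m creep '[{"tx":0.0,"ty":0.004,"tz":0.0,"turn":0.0,"fingers":45},{"tx":0.0,"ty":0.004,"tz":0.0,"turn":0.0,"fingers":45},{"tx":0.0,"ty":0.004,"tz":0.0,"turn":0.0,"fingers":45}]'
```

```text
clock: 8.55
eef_pos: [491.3, 222.5, 16.5]
eef_rot: [-1.566, -0.003, -0.085]
wrist_force: [-0.3, -0.3, -0.2]
finger_gap: 53.6
clock: 8.85
eef_pos: [491.3, 222.5, 15.6]
eef_rot: [-1.566, -0.003, -0.085]
wrist_force: [0.4, -0.3, 0.4]
finger_gap: 54.0
```

```bash
python3 -m creep '[{"tx":0.0,"ty":0.005,"tz":0.0,"turn":0.0,"fingers":45},{"tx":0.0,"ty":0.005,"tz":0.0,"turn":0.0,"fingers":45},{"tx":0.0,"ty":0.005,"tz":0.0,"turn":0.0,"fingers":45}]'
```

```text
clock: 9.15
eef_pos: [491.5, 222.5, 15.1]
eef_rot: [-1.566, -0.004, -0.085]
wrist_force: [-1.8, -1.4, 5.1]
finger_gap: 54.0
```

```bash
python3 -m creep '[{"tx":0.0,"ty":-0.002,"tz":0.0,"turn":0.0,"fingers":64},{"tx":0.0,"ty":-0.002,"tz":0.0,"turn":0.0,"fingers":70},{"tx":0.0,"ty":-0.002,"tz":0.0,"turn":0.0,"fingers":70},{"tx":0.0,"ty":-0.002,"tz":0.0,"turn":0.0,"fingers":70},{"tx":0.0,"ty":-0.1,"tz":0.0,"turn":0.0,"fingers":70},{"tx":0.0,"ty":-0.3,"tz":0.0,"turn":0.0,"fingers":94},{"tx":0.0,"ty":-0.5,"tz":0.0,"turn":0.0,"fingers":94},{"tx":0.2,"ty":-0.7,"tz":0.0,"turn":0.0,"fingers":94},{"tx":0.4,"ty":-0.9,"tz":0.0,"turn":0.0,"fingers":94},{"tx":0.4,"ty":-0.9,"tz":0.0,"turn":0.0,"fingers":94},{"tx":0.4,"ty":-0.9,"tz":0.0,"turn":0.0,"fingers":94}]'
python3 snap.py w5; python3 go.py 594 46.2 140 -77.5; cat > stack.py <<'E'
from meas import *
import sys
c=load(sys.argv[1]); R,t=wristRt(c,c); P=cloud(c,R,t); z=P[...,2]
f=c["frame"][:,:,::-1].copy(); hsv=cv2.cvtColor(f,cv2.COLOR_BGR2HSV); H,S,V=[hsv[...,i].astype(int) for i in range(3)]
near=(abs(P[...,0]-491)<95)&(abs(P[...,1]-222)<75)
def rep(n,m,h):
    m=cv2.morphologyEx(m.astype(np.uint8),cv2.MORPH_OPEN,np.ones((3,3)))>0
    if m.sum()>50:
        m=big(m); print(n,rect(c,m,h,R,t),"z",np.median(z[m]).round(1),m.sum())
rep("cards",near&((H<20)|(H>170))&(S>55)&(V<190)&(z>17)&(z<28),21)
rep("ink",near&(H>95)&(H<130)&(S>80)&(z>27),33)
rep("board",near&(V<75)&(H>60)&(H<105)&(z<12),1.5)
rep("foot",near&(z>46)&(z<56)&(H<40),53)
E
python3 stack.py w5
```

```text
clock: 10.25
eef_pos: [571.8, 214.8, 196.4]
eef_rot: [-1.565, -0.006, -0.085]
wrist_force: [0.4, -0.6, 0.7]
finger_gap: 93.8
[571.8 214.8 196.4] 10.25
clock 10.3 pos [570.5 214.9 194.9] rpy [-89.75  -0.19  -4.87] gap 93.8 F [-0.1  0.1 -0.8]
tx ty tz [ 0.1879  0.2714 -0.8316] turn [-0.0019  0.4035  0.    ]
cards [493.1 223.5  89.1  57.7  -4.8] z 21.5 7525
board [491.2 222.2 156.7 107.5  -4.8] z 2.7 3778
```

View pics/w5.png

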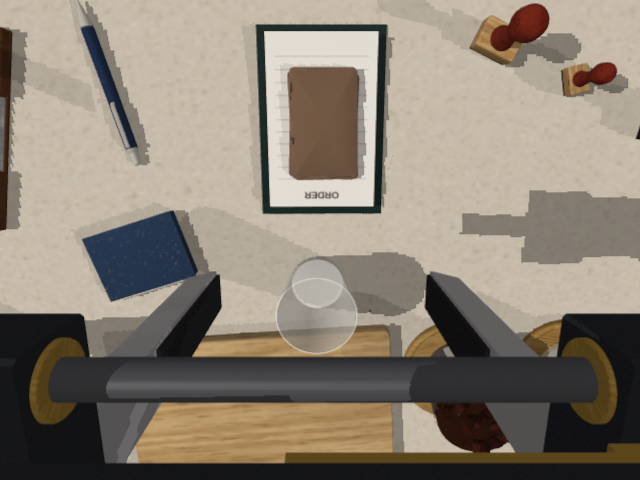

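```bash
python3 - <<'E'
from meas import *
c=load("w5"); R,t=wristRt(c,c); P=cloud(c,R,t); z=P[...,2]
hsv=cv2.cvtColor(c["frame"][:,:,::-1].copy(),cv2.COLOR_BGR2HSV); H,S=hsv[...,0].astype(int),hsv[...,1]
m=(H>95)&(H<130)&(S>90); m=big(m,(140,255)); print(rect(c,m,12,R,t))
E
python3 -m creep '[{"tx":0.188,"ty":0.0,"tz":-0.2,"turn":0.045,"fingers":94},{"tx":0.188,"ty":0.0,"tz":-0.4,"turn":0.09,"fingers":94},{"tx":0.188,"ty":0.05,"tz":-0.6,"turn":0.135,"fingers":94},{"tx":0.188,"ty":0.1,"tz":-0.83,"turn":0.18,"fingers":94},{"tx":0.188,"ty":0.2,"tz":-0.83,"turn":0.225,"fingers":94},{"tx":0.188,"ty":0.27,"tz":-0.83,"turn":0.27,"fingers":94},{"tx":0.188,"ty":0.4,"tz":-0.83,"turn":0.315,"fingers":94},{"tx":0.188,"ty":0.5,"tz":-0.83,"turn":0.36,"fingers":94},{"tx":0.188,"ty":0.6,"tz":-0.83,"turn":0.4035,"fingers":94},{"tx":0.188,"ty":0.6,"tz":-0.83,"turn":0.4035,"fingers":94},{"tx":0.188,"ty":0.6,"tz":-0.83,"turn":0.4035,"fingers":94},{"tx":0.188,"ty":0.6,"tz":-0.83,"turn":0.4035,"fingers":94}]'
python3 go.py 594 46.2 4 -77.5
```

```text
[594.3  48.3  87.2  62.2 -77.4]
clock: 11.5
eef_pos: [594.4, 47.0, 75.2]
eef_rot: [-1.565, 0.003, -1.349]
wrist_force: [0.0, 0.5, 0.2]
finger_gap: 93.9
clock 11.5 pos [594.4  47.   75.2] rpy [-89.69   0.17 -77.3 ] gap 93.9 F [0.  0.5 0.2]
tx ty tz [ 0.0044  0.356  -0.0047] turn [-0.0017  0.0011 -0.001 ]
```

```bash
python3 -m creep '[{"tx":0.002,"ty":0.2,"tz":-0.003,"turn":0.0,"fingers":94},{"tx":0.002,"ty":0.3,"tz":-0.003,"turn":0.0,"fingers":94},{"tx":0.002,"ty":0.36,"tz":-0.003,"turn":0.0,"fingers":94},{"tx":0.002,"ty":0.363,"tz":-0.003,"turn":0.0,"fingers":94},{"tx":0.002,"ty":0.363,"tz":-0.003,"turn":0.0,"fingers":94},{"tx":0.002,"ty":0.363,"tz":-0.003,"turn":0.0,"fingers":50},{"tx":0.002,"ty":0.363,"tz":-0.003,"turn":0.0,"fingers":50},{"tx":0.002,"ty":0.363,"tz":-0.003,"turn":0.0,"fingers":50},{"tx":0.002,"ty":0.363,"tz":-0.003,"turn":0.0,"fingers":50},{"tx":0.002,"ty":0.363,"tz":-0.003,"turn":0.0,"fingers":50},{"tx":0.002,"ty":0.363,"tz":-0.003,"turn":0.0,"fingers":50},{"tx":0.002,"ty":0.363,"tz":-0.003,"turn":0.0,"fingers":50}]' 20
python3 go.py 491.6 222.6 90 -4.75
```

```text
clock: 12.7
eef_pos: [594.4, 46.8, 2.8]
eef_rot: [-1.565, 0.003, -1.349]
wrist_force: [-0.5, 0.1, 4.4]
finger_gap: 62.8
clock 12.7 pos [594.4  46.8   2.8] rpy [-89.67   0.17 -77.3 ] gap 62.8 F [-0.5  0.1  4.4]
tx ty tz [-0.9719 -0.4347 -0.3054] turn [-2.200e-03 -4.031e-01  4.000e-04]
```

```bash
python3 -m creep '[{"tx":0.0,"ty":-0.1,"tz":0.0,"turn":0.0,"fingers":50},{"tx":0.0,"ty":-0.3,"tz":0.0,"turn":0.0,"fingers":50},{"tx":0.0,"ty":-0.48,"tz":0.0,"turn":0.0,"fingers":50},{"tx":-0.2,"ty":-0.48,"tz":-0.06,"turn":0.0,"fingers":50},{"tx":-0.4,"ty":-0.48,"tz":-0.12,"turn":-0.045,"fingers":50},{"tx":-0.6,"ty":-0.48,"tz":-0.18,"turn":-0.09,"fingers":50},{"tx":-0.8,"ty":-0.48,"tz":-0.25,"turn":-0.135,"fingers":50},{"tx":-0.972,"ty":-0.48,"tz":-0.305,"turn":-0.18,"fingers":50},{"tx":-0.972,"ty":-0.48,"tz":-0.305,"turn":-0.225,"fingers":50},{"tx":-0.972,"ty":-0.48,"tz":-0.305,"turn":-0.27,"fingers":50},{"tx":-0.972,"ty":-0.48,"tz":-0.305,"turn":-0.315,"fingers":50},{"tx":-0.972,"ty":-0.48,"tz":-0.305,"turn":-0.36,"fingers":50},{"tx":-0.972,"ty":-0.48,"tz":-0.305,"turn":-0.403,"fingers":50},{"tx":-0.972,"ty":-0.48,"tz":-0.305,"turn":-0.403,"fingers":50},{"tx":-0.972,"ty":-0.48,"tz":-0.305,"turn":-0.403,"fingers":50},{"tx":-0.972,"ty":-0.48,"tz":-0.305,"turn":-0.403,"fingers":50}]'
python3 go.py 491.6 222.6 28 -4.75; python3 snap.py w6
```

```text
clock: 14.3
eef_pos: [491.6, 222.6, 99.0]
eef_rot: [-1.566, -0.004, -0.086]
wrist_force: [0.2, -0.2, -0.9]
finger_gap: 62.6
clock 14.3 pos [491.6 222.6  99. ] rpy [-89.74  -0.25  -4.94] gap 62.6 F [ 0.2 -0.2 -0.9]
tx ty tz [-0.0014  0.3548 -0.0014] turn [-0.0014 -0.0011  0.0014]
[491.6 222.6  99. ] 14.3
```

View pics/w6.png

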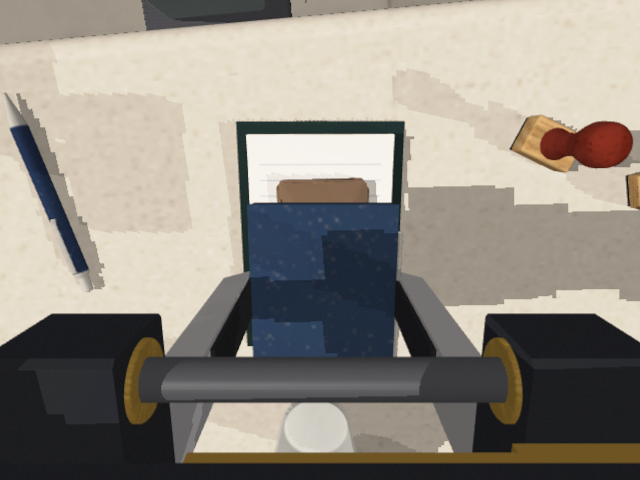

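```bash
python3 - <<'E'
from meas import *
c=load("w6"); R,t=wristRt(c,c); P=cloud(c,R,t)
print(P[206:216,322,2].round(1))
from scipy.spatial.transform import Rotation as Ro
A=Ro.from_euler('xyz',c["eef_rot"]).as_matrix()
for u,v in((252,204),(322,203),(396,203)): print((A.T@(ray(c,u,v,108.3,R,t)[0]-c["eef_pos"])).round(1))
E
python3 -m creep '[{"tx":-0.001,"ty":0.15,"tz":-0.001,"turn":0.0,"fingers":50},{"tx":-0.001,"ty":0.28,"tz":-0.001,"turn":0.0,"fingers":50},{"tx":-0.001,"ty":0.34,"tz":-0.001,"turn":0.0,"fingers":50},{"tx":-0.001,"ty":0.36,"tz":-0.001,"turn":0.0,"fingers":50},{"tx":-0.001,"ty":0.36,"tz":-0.001,"turn":0.0,"fingers":50},{"tx":-0.001,"ty":0.36,"tz":-0.001,"turn":0.0,"fingers":50}]'
```

```text
[108.2 107.8 108.1 107.6 107.5 108.3 108.4 107.7 107.1 107.4]
[-41.4  -9.7 -28.6]
[-41.8  -9.5   0.3]
[-41.8  -9.4  31. ]
clock: 14.95
eef_pos: [492.3, 222.9, 28.1]
eef_rot: [-1.566, -0.006, -0.086]
wrist_force: [-0.3, 0.7, -0.9]
finger_gap: 62.5
```

```bash
python3 -m creep '[{"tx":-0.007,"ty":0.015,"tz":-0.001,"turn":0.0,"fingers":50},{"tx":-0.007,"ty":0.015,"tz":-0.001,"turn":0.0,"fingers":50},{"tx":-0.007,"ty":0.015,"tz":-0.001,"turn":0.0,"fingers":50}]'
python3 -m creep '[{"tx":0.0,"ty":0.005,"tz":0.0,"turn":0.0,"fingers":50},{"tx":0.0,"ty":0.005,"tz":0.0,"turn":0.0,"fingers":50},{"tx":0.0,"ty":0.005,"tz":0.0,"turn":0.0,"fingers":50}]'
```

```text
clock: 15.25
eef_pos: [491.0, 222.9, 25.4]
eef_rot: [-1.565, -0.006, -0.086]
wrist_force: [-0.1, -0.7, -1.2]
finger_gap: 62.8
clock: 15.55
eef_pos: [491.1, 222.9, 24.4]
eef_rot: [-1.565, -0.006, -0.086]
wrist_force: [0.2, -0.1, -0.9]
finger_gap: 62.8
```

```bash
python3 -m creep '[{"tx":0.0,"ty":0.006,"tz":0.0,"turn":0.0,"fingers":50},{"tx":0.0,"ty":0.006,"tz":0.0,"turn":0.0,"fingers":50},{"tx":0.0,"ty":0.006,"tz":0.0,"turn":0.0,"fingers":50}]'
```

```text
clock: 15.85
eef_pos: [491.3, 223.0, 23.9]
eef_rot: [-1.565, -0.007, -0.086]
wrist_force: [-3.7, -1.4, 8.5]
finger_gap: 62.8
```

Contact; release, lift, and back off to look.

```bash
python3 -m creep '[{"tx":0.0,"ty":-0.003,"tz":0.0,"turn":0.0,"fingers":66},{"tx":0.0,"ty":-0.003,"tz":0.0,"turn":0.0,"fingers":72},{"tx":0.0,"ty":-0.003,"tz":0.0,"turn":0.0,"fingers":76},{"tx":0.0,"ty":-0.003,"tz":0.0,"turn":0.0,"fingers":76},{"tx":0.0,"ty":-0.1,"tz":0.0,"turn":0.0,"fingers":80},{"tx":0.0,"ty":-0.3,"tz":0.0,"turn":0.0,"fingers":94},{"tx":0.0,"ty":-0.5,"tz":0.0,"turn":0.0,"fingers":94},{"tx":0.2,"ty":-0.7,"tz":0.0,"turn":0.0,"fingers":94},{"tx":0.4,"ty":-0.8,"tz":0.0,"turn":0.0,"fingers":94},{"tx":0.4,"ty":-0.8,"tz":0.0,"turn":0.0,"fingers":94},{"tx":0.4,"ty":-0.8,"tz":0.0,"turn":0.0,"fingers":94},{"tx":0.4,"ty":-0.8,"tz":0.0,"turn":0.0,"fingers":94}]'
python3 snap.py w7; python3 stack.py w7
python3 - <<'E'
from meas import *
c=load("w7"); R,t=wristRt(c,c); P=cloud(c,R,t); z=P[...,2]
a=(P[...,0]<490)&(P[...,0]>380)&(P[...,1]>310)&(P[...,1]<420)
ft=a&(z>15)&(z<24); print("foot",rect(c,big(ft),20,R,t),ft.sum())
for lo,hi in((30,40),(40,50),(55,75)):
    m=a&(z>lo)&(z<hi); print(lo,P[m].mean(0),P[m].min(0),P[m].max(0),m.sum())
E
```

```text
clock: 17.05
eef_pos: [568.7, 215.3, 183.1]
eef_rot: [-1.566, -0.005, -0.086]
wrist_force: [0.3, -0.4, -1.1]
finger_gap: 94.1
[568.7 215.3 183.1] 17.05
ink [492.5 223.6  83.8  62.4  -4.9] z 33.4 9227
board [491.5 222.3 157.4 107.4  -4.8] z 2.7 4021
foot [439.6 368.5  34.7  25.5  60.7] 977
30 [440.64244219 365.36691671  34.79852282] [431.97434605 362.44935056  30.04885577] [446.25156623 371.70887337  39.92460733] 164
40 [440.95752714 364.3745589   43.42992345] [434.20215408 361.5518797   40.01538779] [446.84217459 368.6441548   49.9786513 ] 47
55 [440.25768348 366.6045719   70.14269946] [427.3490477  357.8463166   55.15474835] [450.69233989 380.34251014  74.99382564] 1329
```

View pics/w7.png

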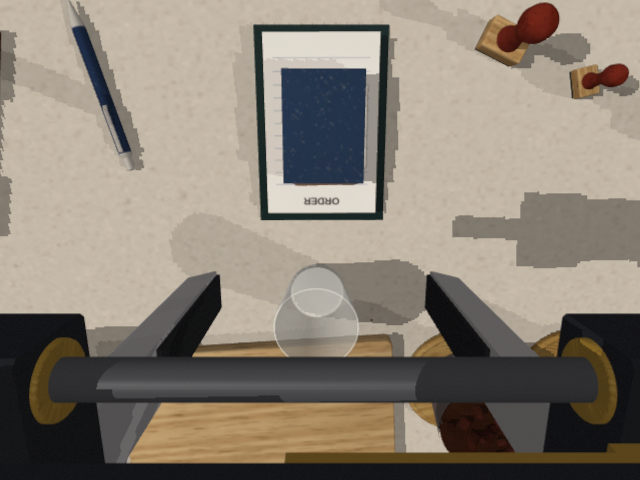

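```bash
python3 go.py 439.8 369.5 110 61.5
```

```text
clock 17.1 pos [568.6 215.3 183.3] rpy [-89.73  -0.27  -4.9 ] gap 93.8 F [-0.6 -0.5 -0.5]
tx ty tz [-0.7093  0.3666  0.7113] turn [-0.0005 -0.3689  0.0022]
```

```bash
python3 -m creep '[{"tx":-0.18,"ty":0.0,"tz":0.18,"turn":-0.045,"fingers":94},{"tx":-0.35,"ty":0.0,"tz":0.35,"turn":-0.09,"fingers":94},{"tx":-0.52,"ty":0.1,"tz":0.53,"turn":-0.135,"fingers":94},{"tx":-0.709,"ty":0.2,"tz":0.711,"turn":-0.18,"fingers":94},{"tx":-0.709,"ty":0.3,"tz":0.711,"turn":-0.225,"fingers":94},{"tx":-0.709,"ty":0.366,"tz":0.711,"turn":-0.27,"fingers":94},{"tx":-0.709,"ty":0.366,"tz":0.711,"turn":-0.315,"fingers":94},{"tx":-0.709,"ty":0.366,"tz":0.711,"turn":-0.369,"fingers":94},{"tx":-0.709,"ty":0.366,"tz":0.711,"turn":-0.369,"fingers":94},{"tx":-0.709,"ty":0.366,"tz":0.711,"turn":-0.369,"fingers":94},{"tx":-0.709,"ty":0.366,"tz":0.711,"turn":-0.369,"fingers":94}]'
python3 snap.py w8; python3 go.py 439.8 369.5 24 61.5
python3 - <<'E'
from meas import *
c=load("w8"); R,t=wristRt(c,c); P=cloud(c,R,t); z=P[...,2]
a=(P[...,0]<490)&(P[...,0]>390)&(P[...,1]>330)&(P[...,1]<410)
ft=a&(z>16)&(z<23); print("foot",rect(c,ft,20,R,t),ft.sum())
m=a&(z>50)&(z<80); print(P[m].min(0),P[m].max(0),m.sum())
E
```

```text
clock: 18.2
eef_pos: [439.5, 369.4, 110.1]
eef_rot: [-1.573, -0.006, 1.071]
wrist_force: [0.0, 0.3, -0.3]
finger_gap: 94.1
[439.5 369.4 110.1] 18.2
clock 18.25 pos [439.6 369.4 110.1] rpy [-90.14  -0.35  61.37] gap 93.7 F [ 0.1 -0.3 -0.7]
tx ty tz [-0.002   0.4305  0.0005] turn [ 0.0008 -0.0007  0.002 ]
foot [435.9 363.9  23.6  21.9 -28.6] 710
[427.33876703 358.12326347  58.90090998] [450.19746608 381.01820643  76.17673235] 1410
```

View pics/w8.png

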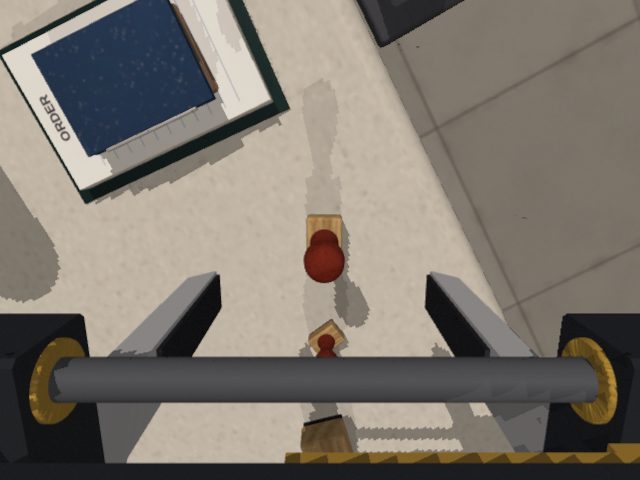

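```bash
python3 -m creep '[{"tx":-0.002,"ty":0.2,"tz":0.001,"turn":0.0,"fingers":94},{"tx":-0.002,"ty":0.36,"tz":0.001,"turn":0.0,"fingers":70},{"tx":-0.002,"ty":0.43,"tz":0.001,"turn":0.0,"fingers":50},{"tx":-0.002,"ty":0.435,"tz":0.001,"turn":0.0,"fingers":40},{"tx":-0.002,"ty":0.435,"tz":0.001,"turn":0.0,"fingers":30},{"tx":-0.002,"ty":0.435,"tz":0.001,"turn":0.0,"fingers":30},{"tx":-0.002,"ty":0.435,"tz":0.001,"turn":0.0,"fingers":5},{"tx":-0.002,"ty":0.435,"tz":0.001,"turn":0.0,"fingers":5},{"tx":-0.002,"ty":0.435,"tz":0.001,"turn":0.0,"fingers":5},{"tx":-0.002,"ty":0.435,"tz":0.001,"turn":0.0,"fingers":5},{"tx":-0.002,"ty":0.435,"tz":0.001,"turn":0.0,"fingers":5}]' 15
python3 snap.py w9; python3 go.py 491.3 222.8 110 -4.8
```

```text
clock: 19.35
eef_pos: [439.7, 369.6, 23.2]
eef_rot: [-1.573, -0.006, 1.071]
wrist_force: [-1.3, 0.4, 1.0]
finger_gap: 21.8
[439.7 369.6  23.2] 19.35
clock 19.4 pos [439.7 369.6  23.2] rpy [-90.13  -0.36  61.37] gap 22.0 F [-1.4  0.1  1.4]
tx ty tz [-0.518  -0.436  -0.5793] turn [-0.0005  0.3676  0.0022]
```

View pics/w9.png

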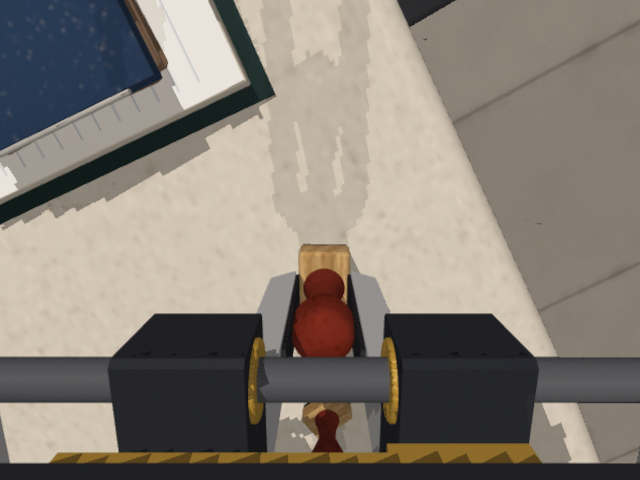

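```bash
python3 -m creep '[{"tx":0.0,"ty":-0.1,"tz":0.0,"turn":0.0,"fingers":5},{"tx":0.0,"ty":-0.25,"tz":0.0,"turn":0.0,"fingers":5},{"tx":0.0,"ty":-0.4,"tz":0.0,"turn":0.0,"fingers":5},{"tx":-0.13,"ty":-0.44,"tz":-0.14,"turn":0.0,"fingers":5},{"tx":-0.26,"ty":-0.44,"tz":-0.28,"turn":0.045,"fingers":5},{"tx":-0.39,"ty":-0.44,"tz":-0.43,"turn":0.09,"fingers":5},{"tx":-0.518,"ty":-0.44,"tz":-0.579,"turn":0.135,"fingers":5},{"tx":-0.518,"ty":-0.44,"tz":-0.579,"turn":0.18,"fingers":5},{"tx":-0.518,"ty":-0.44,"tz":-0.579,"turn":0.225,"fingers":5},{"tx":-0.518,"ty":-0.44,"tz":-0.579,"turn":0.27,"fingers":5},{"tx":-0.518,"ty":-0.44,"tz":-0.579,"turn":0.315,"fingers":5},{"tx":-0.518,"ty":-0.44,"tz":-0.579,"turn":0.3676,"fingers":5},{"tx":-0.518,"ty":-0.44,"tz":-0.579,"turn":0.3676,"fingers":5},{"tx":-0.518,"ty":-0.44,"tz":-0.579,"turn":0.3676,"fingers":5},{"tx":-0.518,"ty":-0.44,"tz":-0.579,"turn":0.3676,"fingers":5}]' 20
python3 snap.py w10; python3 go.py 491.3 222.8 60 -4.8
python3 - <<'E'
import cv2
from cell import optics
c=optics.camera("side"); cv2.imwrite("pics/side10.png",cv2.resize(c["frame"][140:320,240:440,::-1],None,fx=3,fy=3,interpolation=2))
E
```

```text
clock: 20.9
eef_pos: [491.2, 222.8, 110.8]
eef_rot: [-1.566, -0.005, -0.08]
wrist_force: [-0.1, -0.3, -1.2]
finger_gap: 22.0
[491.2 222.8 110.8] 20.9
clock 20.95 pos [491.2 222.8 110.8] rpy [-89.73  -0.26  -4.64] gap 21.4 F [ 0.1 -0.4 -0.2]
tx ty tz [-0.0008  0.2539 -0.0011] turn [-0.0015  0.0009  0.0015]
```

View pics/w10.png

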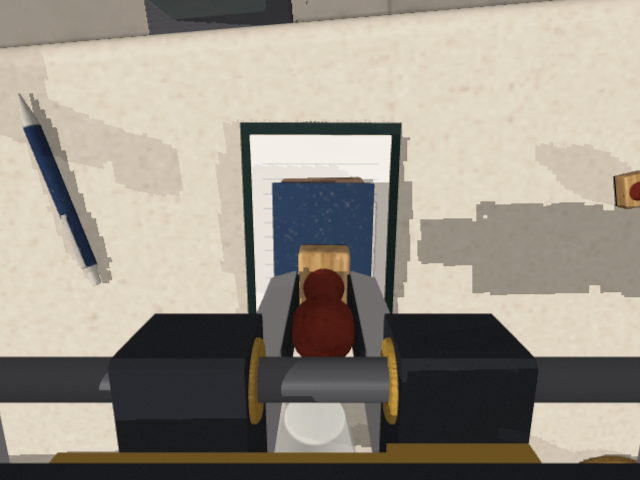

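View pics/side10.png

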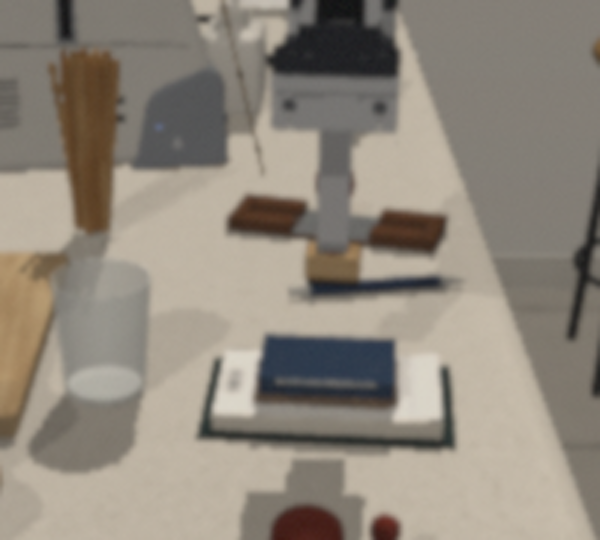

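```bash
python3 -m creep '[{"tx":-0.001,"ty":0.12,"tz":-0.001,"turn":0.0,"fingers":5},{"tx":-0.001,"ty":0.22,"tz":-0.001,"turn":0.0,"fingers":5},{"tx":-0.001,"ty":0.255,"tz":-0.001,"turn":0.0,"fingers":5},{"tx":-0.001,"ty":0.262,"tz":-0.001,"turn":0.0,"fingers":5},{"tx":-0.001,"ty":0.262,"tz":-0.001,"turn":0.0,"fingers":5},{"tx":-0.001,"ty":0.262,"tz":-0.001,"turn":0.0,"fingers":5}]'
python3 -m creep '[{"tx":-0.002,"ty":0.01,"tz":-0.001,"turn":0.0,"fingers":5},{"tx":-0.002,"ty":0.01,"tz":-0.001,"turn":0.0,"fingers":5},{"tx":-0.002,"ty":0.01,"tz":-0.001,"turn":0.0,"fingers":5}]'
```

```text
clock: 21.6
eef_pos: [491.7, 223.1, 59.3]
eef_rot: [-1.565, -0.006, -0.081]
wrist_force: [0.2, 0.5, 0.1]
finger_gap: 21.4
clock: 21.9
eef_pos: [491.4, 222.9, 57.6]
eef_rot: [-1.565, -0.006, -0.081]
wrist_force: [-0.5, 0.3, -0.6]
finger_gap: 21.8
```

```bash
python3 -m creep '[{"tx":0.0,"ty":0.006,"tz":0.0,"turn":0.0,"fingers":5},{"tx":0.0,"ty":0.006,"tz":0.0,"turn":0.0,"fingers":5},{"tx":0.0,"ty":0.006,"tz":0.0,"turn":0.0,"fingers":5}]'
```

```text
clock: 22.2
eef_pos: [491.6, 223.0, 56.5]
eef_rot: [-1.565, -0.007, -0.081]
wrist_force: [0.0, 0.2, 1.9]
finger_gap: 21.6
```

```bash
python3 -m creep '[{"tx":0.0,"ty":0.004,"tz":0.0,"turn":0.0,"fingers":5},{"tx":0.0,"ty":0.004,"tz":0.0,"turn":0.0,"fingers":5},{"tx":0.0,"ty":0.004,"tz":0.0,"turn":0.0,"fingers":5}]'
```

```text
clock: 22.5
eef_pos: [491.9, 223.2, 56.5]
eef_rot: [-1.565, -0.008, -0.081]
wrist_force: [-1.7, -0.3, 8.0]
finger_gap: 21.5
```

```bash
python3 -m creep '[{"tx":0.0,"ty":-0.002,"tz":0.0,"turn":0.0,"fingers":24},{"tx":0.0,"ty":-0.002,"tz":0.0,"turn":0.0,"fingers":28},{"tx":0.0,"ty":-0.002,"tz":0.0,"turn":0.0,"fingers":36},{"tx":0.0,"ty":-0.002,"tz":0.0,"turn":0.0,"fingers":44},{"tx":0.0,"ty":-0.002,"tz":0.0,"turn":0.0,"fingers":50},{"tx":0.0,"ty":-0.1,"tz":0.0,"turn":0.0,"fingers":60},{"tx":0.0,"ty":-0.3,"tz":0.0,"turn":0.0,"fingers":60},{"tx":0.0,"ty":-0.5,"tz":0.0,"turn":0.0,"fingers":60},{"tx":0.0,"ty":-0.6,"tz":0.0,"turn":0.0,"fingers":60},{"tx":0.25,"ty":-0.65,"tz":0.0,"turn":0.0,"fingers":60},{"tx":0.5,"ty":-0.65,"tz":0.0,"turn":0.0,"fingers":60},{"tx":0.5,"ty":-0.65,"tz":0.0,"turn":0.0,"fingers":60},{"tx":0.5,"ty":-0.65,"tz":0.0,"turn":0.0,"fingers":60}]'
python3 snap.py w11; python3 stack.py w11; python3 go.py 445.7 46.1 100 10.2
python3 - <<'E'
import cv2
from cell import optics
c=optics.camera("side"); cv2.imwrite("pics/side11.png",cv2.resize(c["frame"][140:320,240:440,::-1],None,fx=3,fy=3,interpolation=2))
E
```

```text
clock: 23.8
eef_pos: [590.6, 214.0, 186.0]
eef_rot: [-1.565, -0.006, -0.082]
wrist_force: [-0.6, -0.0, -0.9]
finger_gap: 60.1
[590.6 214.  186. ] 23.8
cards [536.  210.5  11.4   1.6  85.3] z 18.7 45
ink [492.6 223.7  84.6  62.6  -4.9] z 33.4 7621
board [492.8 222.2 153.5 107.4  -4.8] z 2.7 3399
foot [501.5 223.   23.2  13.1  84.8] z 53.0 484
clock 23.85 pos [590.  214.3 186.6] rpy [-89.67  -0.36  -4.66] gap 60.4 F [-0.6 -0.4 -0.1]
tx ty tz [-0.6533  0.4237 -0.8991] turn [-0.0016 -0.0826  0.0022]
```

View pics/w11.png

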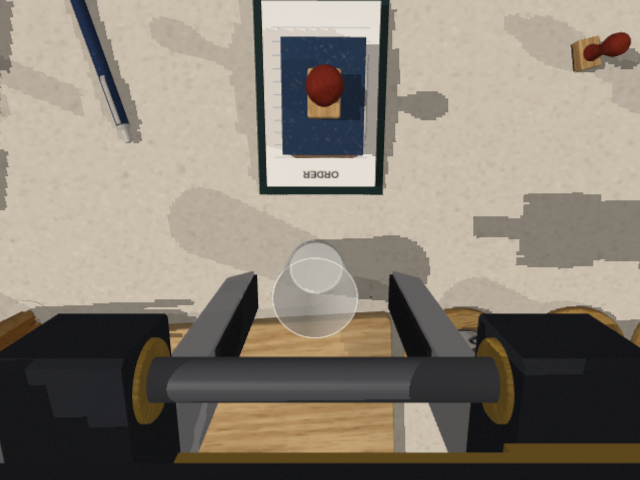

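View pics/side11.png

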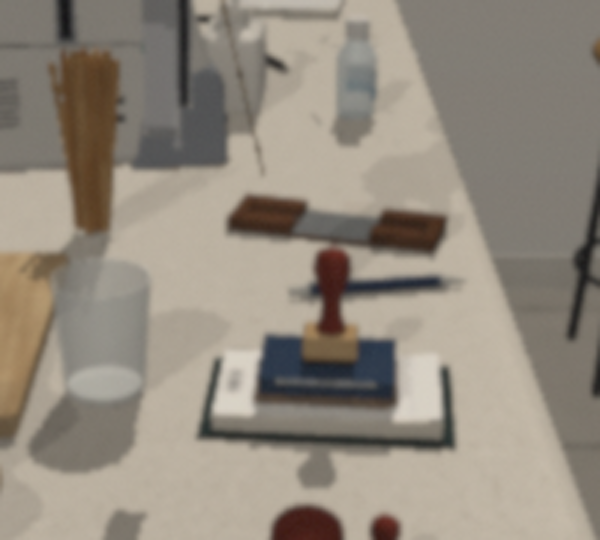

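```bash
python3 -m creep '[{"tx":0.0,"ty":0.0,"tz":-0.22,"turn":0.0,"fingers":60},{"tx":-0.1,"ty":0.0,"tz":-0.44,"turn":0.0,"fingers":60},{"tx":-0.25,"ty":0.0,"tz":-0.66,"turn":-0.04,"fingers":60},{"tx":-0.45,"ty":0.1,"tz":-0.8,"turn":-0.0826,"fingers":50},{"tx":-0.653,"ty":0.2,"tz":-0.899,"turn":-0.0826,"fingers":40},{"tx":-0.653,"ty":0.424,"tz":-0.899,"turn":-0.0826,"fingers":40},{"tx":-0.653,"ty":0.5,"tz":-0.899,"turn":-0.0826,"fingers":40},{"tx":-0.653,"ty":0.5,"tz":-0.899,"turn":-0.0826,"fingers":40},{"tx":-0.653,"ty":0.5,"tz":-0.899,"turn":-0.0826,"fingers":40},{"tx":-0.653,"ty":0.5,"tz":-0.899,"turn":-0.0826,"fingers":40}]'
python3 snap.py w12; python3 go.py 445.7 46.1 4 10.2
```

```text
clock: 24.9
eef_pos: [446.3, 46.7, 86.5]
eef_rot: [-1.567, -0.011, 0.179]
wrist_force: [0.4, 0.0, 0.2]
finger_gap: 40.1
[446.3  46.7  86.5] 24.9
clock 24.95 pos [446.3  46.6  86.3] rpy [-89.79  -0.6   10.26] gap 40.2 F [ 0.2 -0.1  0.2]
tx ty tz [-0.0078  0.4116 -0.0035] turn [-0.0012  0.0003  0.0033]
```

View pics/w12.png

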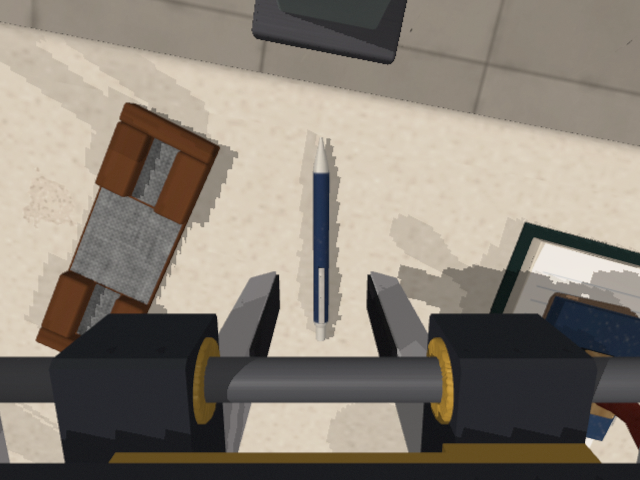

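The pen stands vertical between the fingers (tip (321,137), end (320,340)); checking its centre and the rest once more from here.

```bash
python3 - <<'E'
from meas import *
c=load("w12"); R,t=wristRt(c,c); P=cloud(c,R,t); z=P[...,2]
a=ray(c,[321,320],[137.5,340],5,R,t); print(a,a.mean(0),np.linalg.norm(a[0]-a[1]))
m=(z>3.5)&(z<20)&(abs(P[...,0]-446)<75)&(abs(P[...,1]-46)<25); m[:,:285]=0;m[:,365:]=0; print(rect(c,big(m,(321,220)),6,R,t))
E
python3 -m creep '[{"tx":-0.005,"ty":0.2,"tz":-0.003,"turn":0.0,"fingers":40},{"tx":-0.005,"ty":0.36,"tz":-0.003,"turn":0.0,"fingers":40},{"tx":-0.005,"ty":0.412,"tz":-0.003,"turn":0.0,"fingers":40},{"tx":-0.005,"ty":0.415,"tz":-0.003,"turn":0.0,"fingers":40},{"tx":-0.005,"ty":0.415,"tz":-0.003,"turn":0.0,"fingers":40},{"tx":-0.005,"ty":0.415,"tz":-0.003,"turn":0.0,"fingers":40}]' 8
python3 go.py 445.7 46.1 3 10.2
```

```text
[[379.49561936  34.46133437   5.        ]
 [513.18766207  57.88402776   5.        ]] [446.34164071  46.17268106   5.        ] 135.72834946577606
[445.9  46.2 135.5  10.   10. ]
clock: 25.55
eef_pos: [447.2, 46.4, 4.8]
eef_rot: [-1.567, -0.013, 0.179]
wrist_force: [0.2, 0.8, 1.0]
finger_gap: 40.1
clock 25.55 pos [447.2  46.4   4.8] rpy [-89.81  -0.73  10.26] gap 40.1 F [0.2 0.8 1. ]
tx ty tz [-0.0076  0.0087  0.    ] turn [-0.0011  0.0003  0.0041]
```

```bash
python3 -m creep '[{"tx":-0.006,"ty":0.009,"tz":-0.001,"turn":0.0,"fingers":40},{"tx":-0.006,"ty":0.009,"tz":-0.001,"turn":0.0,"fingers":40},{"tx":-0.006,"ty":0.009,"tz":-0.001,"turn":0.0,"fingers":20},{"tx":-0.006,"ty":0.009,"tz":-0.001,"turn":0.0,"fingers":2},{"tx":-0.006,"ty":0.009,"tz":-0.001,"turn":0.0,"fingers":2},{"tx":-0.006,"ty":0.009,"tz":-0.001,"turn":0.0,"fingers":2},{"tx":-0.006,"ty":0.009,"tz":-0.001,"turn":0.0,"fingers":2},{"tx":-0.006,"ty":0.009,"tz":-0.001,"turn":0.0,"fingers":2},{"tx":-0.006,"ty":0.009,"tz":-0.001,"turn":0.0,"fingers":2}]' 12
python3 -m creep '[{"tx":0.0,"ty":-0.1,"tz":0.0,"turn":0.0,"fingers":2},{"tx":0.0,"ty":-0.25,"tz":0.0,"turn":0.0,"fingers":2},{"tx":0.0,"ty":-0.35,"tz":0.0,"turn":0.0,"fingers":2},{"tx":0.0,"ty":-0.35,"tz":0.0,"turn":0.0,"fingers":2}]'
python3 go.py 469.7 -78 75 -16.8
```

```text
clock: 26.45
eef_pos: [446.0, 46.0, 2.9]
eef_rot: [-1.567, -0.013, 0.179]
wrist_force: [-0.0, 0.2, -0.0]
finger_gap: 9.4
clock: 26.85
eef_pos: [446.5, 45.6, 75.1]
eef_rot: [-1.568, -0.017, 0.179]
wrist_force: [0.1, -1.1, -0.7]
finger_gap: 9.7
clock 26.85 pos [446.5  45.6  75.1] rpy [-89.85  -0.97  10.27] gap 9.7 F [ 0.1 -1.1 -0.7]
tx ty tz [ 0.0042 -0.0012 -0.6288] turn [-0.0021  0.1504  0.0051]
```

```bash
python3 -m creep '[{"tx":0.0,"ty":0.0,"tz":-0.2,"turn":0.04,"fingers":2},{"tx":0.0,"ty":0.0,"tz":-0.4,"turn":0.08,"fingers":2},{"tx":0.004,"ty":0.0,"tz":-0.55,"turn":0.12,"fingers":2},{"tx":0.004,"ty":0.0,"tz":-0.629,"turn":0.1504,"fingers":2},{"tx":0.004,"ty":0.0,"tz":-0.629,"turn":0.1504,"fingers":2},{"tx":0.004,"ty":0.0,"tz":-0.629,"turn":0.1504,"fingers":2},{"tx":0.004,"ty":0.0,"tz":-0.629,"turn":0.1504,"fingers":2}]'
python3 snap.py w13; python3 go.py 469.7 -78 20 -16.8
```

```text
clock: 27.55
eef_pos: [469.3, -77.2, 74.3]
eef_rot: [-1.561, -0.013, -0.291]
wrist_force: [0.5, -0.0, -0.2]
finger_gap: 9.9
[469.3 -77.2  74.3] 27.55
clock 27.6 pos [469.5 -77.2  74.5] rpy [-89.42  -0.77 -16.65] gap 9.8 F [ 0.3 -0.1 -0.1]
tx ty tz [-0.0013  0.2724 -0.0065] turn [-0.0032  0.0008  0.0042]
```

View pics/w13.png

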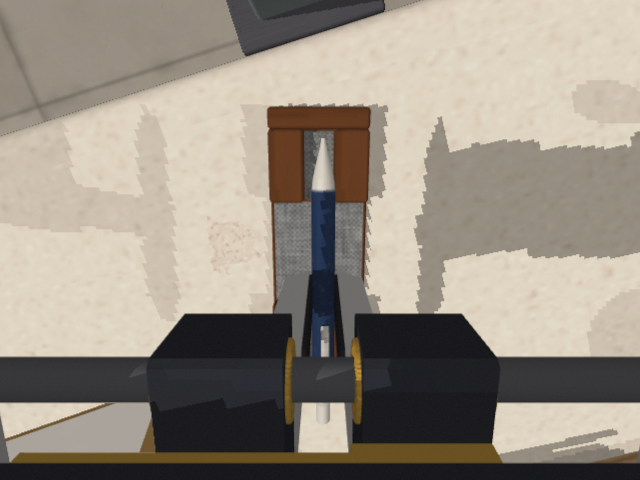

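```bash
python3 - <<'E'
from meas import *
from scipy.spatial.transform import Rotation as Ro
c=load("w13"); R,t=wristRt(c,c); P=cloud(c,R,t); z=P[...,2]
A=Ro.from_euler('xyz',c["eef_rot"]).as_matrix()
hsv=cv2.cvtColor(c["frame"][:,:,::-1].copy(),cv2.COLOR_BGR2HSV); H,S,V=[hsv[...,i].astype(int) for i in range(3)]
b=((H<14)|(H>170))&(S>110)
for r in (112,140,160,180,195):
    k=np.nonzero(b[r,240:400])[0]+240; L=ray(c,[k[0]-.5,k[-1]+.5],[r,r],13,R,t); q=(L-c["eef_pos"])@A
    # inner edges
    g=np.nonzero(~b[r,k[0]:k[-1]])[0]+k[0]
    qi=(ray(c,[g[0]-.5,g[-1]+.5],[r,r],13,R,t)-c["eef_pos"])@A if len(g)>5 else None
    print(r,k[0],k[-1],q[:,2].round(1),q[:,2].mean().round(2),q[0,0].round(1),None if qi is None else (qi[:,2].round(1),qi[:,2].mean().round(2)))
# far end row
col=np.nonzero(b[:200,320])[0]; print("end row",col[0],((ray(c,[320],[col[0]-.5],13,R,t)-c["eef_pos"])@A).round(1))
# pen blue columns, at height
bl=(H>100)&(H<125)&(S>90)
for r in (200,230,260):
    k=np.nonzero(bl[r,290:360])[0]+290; q=(ray(c,[k[0]-.5,k[-1]+.5],[r,r],76,R,t)-c["eef_pos"])@A; print("pen",r,q[:,2].round(1),q[:,2].mean().round(2))
print("tip",((ray(c,[322.5],[138],76,R,t)-c["eef_pos"])@A).round(1))
E
```

```text
112 268 369 [-30.   26.7] -1.64 -82.7 None
140 268 368 [-30.4  26.5] -1.95 -67.6 (array([-10.2,   6.8]), np.float64(-1.7))
160 269 368 [-30.2  26.8] -1.69 -56.5 (array([-10.3,   6.8]), np.float64(-1.73))
180 270 367 [-30.   26.6] -1.72 -45.1 (array([-10.4,   7.5]), np.float64(-1.46))
195 270 367 [-30.3  26.8] -1.74 -36.5 (array([-10.5,   8.1]), np.float64(-1.19))
end row 107 [[-85.6  60.2  -0.8]]
pen 200 [-4.2  5.7] 0.77
pen 230 [-4.3  5.8] 0.77
pen 260 [-4.4  5.5] 0.55
tip [[-68.2  -2.5   0.5]]
```

```bash
python3 -m creep '[{"tx":0.001,"ty":0.0,"tz":-0.011,"turn":0.0,"fingers":2},{"tx":0.001,"ty":0.15,"tz":-0.011,"turn":0.0,"fingers":2},{"tx":0.001,"ty":0.25,"tz":-0.011,"turn":0.0,"fingers":2},{"tx":0.001,"ty":0.27,"tz":-0.011,"turn":0.0,"fingers":2},{"tx":0.001,"ty":0.27,"tz":-0.011,"turn":0.0,"fingers":2},{"tx":0.001,"ty":0.27,"tz":-0.011,"turn":0.0,"fingers":2}]'
python3 snap.py w14; python3 go.py 469.7 -79.3 8.5 -16.8
```

```text
clock: 28.2
eef_pos: [470.4, -79.0, 21.4]
eef_rot: [-1.561, -0.015, -0.29]
wrist_force: [0.1, -0.5, -0.3]
finger_gap: 9.9
[470.4 -79.   21.4] 28.2
clock 28.25 pos [470.5 -79.1  21.5] rpy [-89.42  -0.86 -16.63] gap 9.6 F [-0.2 -0.7 -0.1]
tx ty tz [-0.0043  0.0651 -0.0029] turn [-0.0032  0.0009  0.0048]
```

View pics/w14.png

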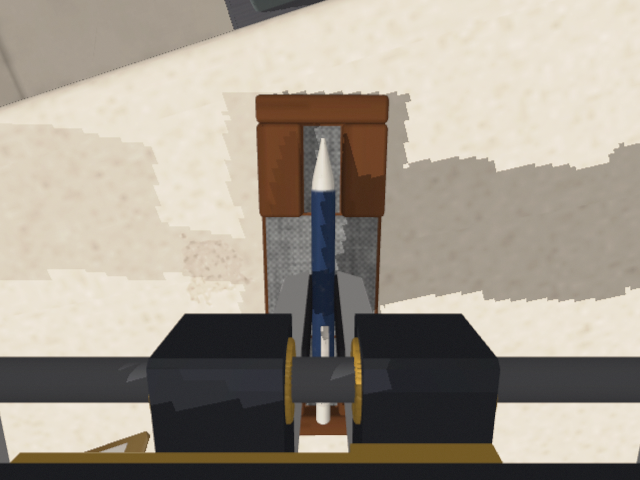

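```bash
python3 -m creep '[{"tx":-0.002,"ty":0.04,"tz":0.0,"turn":0.0,"fingers":2},{"tx":-0.002,"ty":0.062,"tz":0.0,"turn":0.0,"fingers":2},{"tx":-0.002,"ty":0.067,"tz":0.0,"turn":0.0,"fingers":2},{"tx":-0.002,"ty":0.067,"tz":0.0,"turn":0.0,"fingers":2}]'
python3 -m creep '[{"tx":-0.001,"ty":0.004,"tz":0.0,"turn":0.0,"fingers":2},{"tx":-0.001,"ty":0.004,"tz":0.0,"turn":0.0,"fingers":2},{"tx":-0.001,"ty":0.004,"tz":0.0,"turn":0.0,"fingers":2}]'
```

```text
clock: 28.65
eef_pos: [470.2, -78.9, 7.9]
eef_rot: [-1.561, -0.014, -0.29]
wrist_force: [0.2, 0.1, -0.2]
finger_gap: 9.5
clock: 28.95
eef_pos: [470.1, -78.8, 7.2]
eef_rot: [-1.561, -0.015, -0.29]
wrist_force: [-0.9, 0.2, -0.3]
finger_gap: 9.6
```

```bash
python3 -m creep '[{"tx":0.0,"ty":0.004,"tz":0.0,"turn":0.0,"fingers":2},{"tx":0.0,"ty":0.004,"tz":0.0,"turn":0.0,"fingers":2},{"tx":0.0,"ty":0.004,"tz":0.0,"turn":0.0,"fingers":2}]'
python3 -m creep '[{"tx":0.0,"ty":0.0,"tz":0.0,"turn":0.0,"fingers":13},{"tx":0.0,"ty":0.0,"tz":0.0,"turn":0.0,"fingers":18},{"tx":0.0,"ty":0.0,"tz":0.0,"turn":0.0,"fingers":26},{"tx":0.0,"ty":0.0,"tz":0.0,"turn":0.0,"fingers":30},{"tx":0.0,"ty":-0.1,"tz":0.0,"turn":0.0,"fingers":30},{"tx":0.0,"ty":-0.3,"tz":0.0,"turn":0.0,"fingers":30},{"tx":0.0,"ty":-0.5,"tz":0.0,"turn":0.0,"fingers":30},{"tx":0.0,"ty":-0.7,"tz":0.0,"turn":0.0,"fingers":30},{"tx":0.3,"ty":-0.9,"tz":0.0,"turn":0.0,"fingers":30},{"tx":0.3,"ty":-0.9,"tz":0.0,"turn":0.0,"fingers":30},{"tx":0.3,"ty":-0.9,"tz":0.0,"turn":0.0,"fingers":30},{"tx":0.3,"ty":-0.9,"tz":0.0,"turn":0.0,"fingers":30}]'
python3 snap.py w15
python3 - <<'E'
import cv2,numpy as np
from cell import optics
for n in("scene","side"):
    c=optics.camera(n); cv2.imwrite(f"pics/{n}15.png",c["frame"][:,:,::-1]); np.savez(f"pics/{n}15.npz",**c)
f=cv2.imread("pics/scene15.png"); cv2.imwrite("pics/scene15c.png",cv2.resize(f[170:350,220:530],None,fx=2.5,fy=2.5,interpolation=2))
E
```

```text
clock: 29.25
eef_pos: [470.2, -78.8, 6.8]
eef_rot: [-1.561, -0.015, -0.29]
wrist_force: [-3.5, 0.4, 5.8]
finger_gap: 9.8
clock: 30.45
eef_pos: [524.0, -96.8, 186.8]
eef_rot: [-1.561, -0.014, -0.29]
wrist_force: [-0.4, 0.2, -0.1]
finger_gap: 30.1
[524.  -96.8 186.8] 30.45
```

View pics/w15.png

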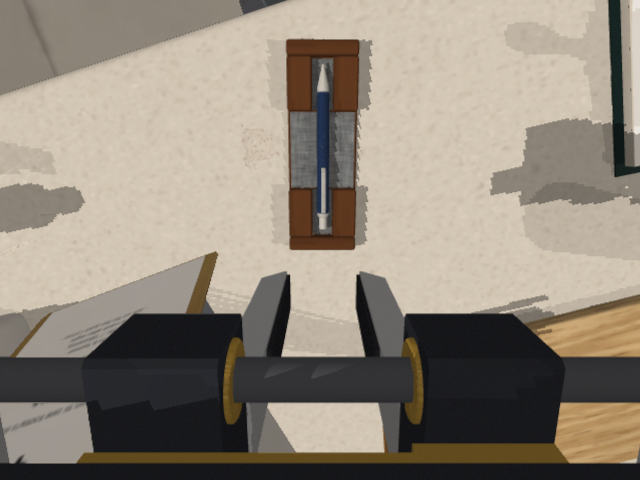

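View pics/scene15c.png

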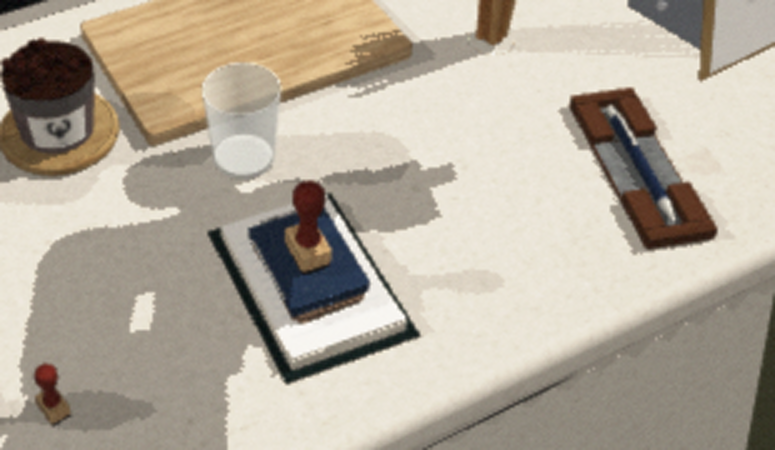

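```bash
python3 - <<'E'
from cell import manip,monitor
s=monitor.read_state(); print(s["clock"],s["wrist_force"].round(1)); print(manip.sign_off())
E
```

```text
30.6 [ 0.  -0.3 -0.2]
the job is handed in; nothing more can be done
None
```

I finished the job and handed it in at about 30.6 s on the robot's clock.

**Stack:** The cards, the ink pad and the middle-sized stamp (34 x 24 mm foot, about 75 mm high) are stacked on the order pad in that order. The ink pad's centre measured about 1 mm off the board's centre on each axis, and it lines up with the board to 0.1°. The cards measured about 2 mm off along the pad before the ink pad went on, partly because some card edges stick out. The stamp stands upright.

**Pen:** The blue pen lies in the groove of the pen rest, between the walls and both ends.

**Glass:** I never touched it. It looked unmoved in the last pictures, though I didn't measure its final position.

**Forces:** Placing forces read 9 N or less, and the wrist force was about zero at hand-in with the gripper clear.

**Disagreements:** Wrist-camera views disagreed by 1–2 mm, for example on the rest's sideways position. I corrected the pen placement from a close view just before lowering it. The tool had also tilted up to about 1°, with no visible effect on the result.

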